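# Fetch the wheel bearing from behind the containers

### The arm

A 6-joint arm with a two-finger parallel gripper is mounted at the origin on the work surface. World frame = base frame: x ahead of the robot, y to its left, z up, the work surface at z = 0. Lengths are in m, angles in rad, forces in N, time in s.
With the tool pointing down it reaches from about 0.35 to 0.975 m from the base axis. Payload 7.1 kg.
Tool frame: the origin (TCP) lies on the centre line of the jaws, within the pads' length; the fingertips stand 8 mm ahead of it and the grasp point (between the pads) lies 11 mm behind it; z points along the fingers, y is the line along which they close (so a half turn about z gives the same grasp; the last joint's range is limited). The gripper opens to 88 mm and grips with 3 to 60 N. Pads are 20 mm wide; open, the fingers measure 115 mm over their backs; the gripper's body (75 mm by 178 mm) begins 61 mm behind the grasp point.
Start: joints at [-1.204, 0.423, 1.63, -0, 1.089, -0.019], TCP at [0.235, -0.579, 0.231] pointing down, gripper open.
Joint ranges: [-3, 3], [-0.9, 2.11], [0.09, 2.58], [-1.31, 4.45], [0.11, 2.69], [-2.54, 2.54]. Speed limits (rad/s): [2.39, 2.39, 3.01, 3.14, 3.14, 3.14].

### API

Orientations are given as a unit quaternion [x, y, z, w].
In Python, from plant import manip gives the robot as it stands.
- The arm moves only by the tool step_arm, never from a script. Its argument "rows" is a list of rows, each an object with "slide": the shift along the tool's x, y, z normalised to -1 to 1, where 1 is 50 cm, a list of three; "dr": the turn, a rotation vector about the tool's x, y, z normalised to -1 to 1, where 1 is 180 degrees, a list of three; "gripper": the opening, from 0 (shut) to 1 (fully open). In form: [{"slide": [tx, ty, tz], "dr": [rx, ry, rz], "gripper": gripper}, ...]. A call has 1 to 12 rows; each row is the pose to reach, as a shift and turn from the pose commanded when the call began, along the tool's axes at that moment, turning the shorter way round; what a row does not reach only later rows make up. A row lasts 1/10 s, in which the tool goes at most 50 mm and 8.59 degrees, less where a joint would pass 70% of its speed; a pose out of reach is approached as far as the arm can. A call with a number of a shift or a turn outside -1 to 1 is refused whole. A call with a gripper value outside its range is refused whole. The fingers move at their own pace and stop on an object; "squeeze" is the grip in N (left out, the last holds). Time passes only in rows, so rows that repeat a pose let the fingers close. It gives the time, the measured TCP pose, the force, the opening and the grip force at its end, in the units of the state.
- manip.read_state(): the state, without advancing time (a new reading comes with each control period).
- manip.snapshot(name): name is "scene" or "top" or "wrist"; returns (picture, depth): 480x640x3 uint8, red, green, blue; 480x640 float32, m along the optical axis (not along the pixel's ray), 0 where there is no reading.
- manip.camera_params(name): a dict with "mtx" (3x3 intrinsics, pixels), "k1" (the pictures are not rectified: a ray, as slopes to the right and down, at radius r is drawn at 1 + k1 r^2 times it, then the intrinsics apply), "rvec" (rotation vector, rad) and "tvec" (3), from world to camera coordinates, as OpenCV has them. Camera axes: x right, y down, z forward; pixel columns grow to the right and rows downward; lengths in m; the calibration is good to about 2 mm. A picture is of the moment at which its call begins: read the wrist's pose just before it. camera_params takes no time and is no camera call; for the wrist camera it gives the pose at the moment of the call.
- manip.sign_off(): hands the job in; it is judged then, once.
The state is a dict: "clock": time; "qpos": joint angles; "qvel": joint speeds; "tau": joint torques, N m; "eef_pos": TCP position; "eef_rot": TCP orientation; "ft_force": force on the tool from outside, world axes, zero at the start; "ft_torque": the same for the moment, N m; "opening": finger opening in m; "finger_force": force on a finger pad.
Only numpy, scipy, OpenCV 4.12 (cv2) and the standard library are available. Lean on these libraries where they do the work, as an engineer would, in place of code of your own. Each camera call takes 0.05 s, during which the arm holds its last target. There are 200 camera calls.

### The job

The cleaned wheel bearing was left in the drip tray behind the spray can, the brake-fluid bottle and the oil flask: stand all three containers out of the way on the rubber mat, then lift out the bearing and slip it over the stub axle, fully home on the shoulder. Then stand each container back in the drip tray on the very spot where it stood. Lower everything all the way down before letting go, never drop anything or tip a container over, and leave the grease tin, screwdriver and spanner alone.

Things in the scene. Friction and masses are not known exactly. Their poses are not given: they have to be found in the camera images.
- spray_can: Upright aerosol can of brake cleaner, round, blue with a white band, 55 mm in diameter; white cap 148 to 186 mm above its underside, 44 mm in diameter at its foot and 42 mm near its flat top. Height 186 mm, about 0.24 kg. Origin: centre of the underside, z up. At first it stands in the drip tray in front of the bearing. Hold it by the cap.
- fluid_bottle: Upright round yellow bottle of brake fluid with a white and red label, 60 mm in diameter up to 95 mm, then a shoulder; black cap 131 to 158 mm above its underside, 36 mm in diameter. Height 158 mm, about 0.3 kg. Origin: centre of the underside, z up. At first it stands in the drip tray in front of the bearing. Hold it by the cap.
- oil_flask: Upright black oil flask with green labels, 46 mm (its x) by 66 mm (its y) in plan up to 118 mm, then a shoulder; red round cap on the centre line, 139 to 166 mm above its underside, 34 mm in diameter. Height 166 mm, about 0.36 kg. Origin: centre of the underside, z up. At first it stands in the drip tray in front of the bearing. Hold it by the cap.
- bearing: Steel wheel bearing lying flat: a ring 64 mm in outer diameter, 33 mm bore, 37 mm high, with an orange seal ring on its upper face, 0.42 kg. Origin: on its axis at the underside, z up. At first it lies in the drip tray beyond the three containers, which crowd it; once they are gone its surroundings are free.
- tray: Fixed sheet-metal drip tray, 195 mm (its x) by 290 mm (its y), walls 25 mm high and 3 mm thick; things in it stand on its floor 3 mm above the bench. Origin: centre of the underside; x points away from the robot, give or take 0.2 rad. The containers stand about 80 mm apart in a row along its y, the bearing beyond the middle one.
- mat: Fixed black rubber bench mat with a yellow line along each long edge, 250 mm (its x) by 130 mm (its y), 4 mm thick: the side area. Origin: centre of the underside. It lies left or right of the tray.
- stub_axle: Fixed upright stub axle on a green plate 130 mm square, left or right of the tray. Plate up to 10 mm, dark 100 mm square flange to 22 mm (bolt heads to 29), shoulder 44 mm in diameter to 34 mm, journal 28 mm in diameter to 72 mm, taper to 20 mm at 80 mm, threaded end to 98 mm. Origin: on the axis at bench height, z up. A bearing fully home has its underside at 34 mm, on the shoulder.
- grease_tin: Bystander: loose red tin with a steel lid, 75 mm in diameter, 62 mm high, on the bench beyond the tray to the left. Origin: centre of the underside.
- screwdriver: Bystander: loose screwdriver lying on the bench between the robot and the tray, roughly crosswise. Origin: at its middle, on the bench.
- spanner: Bystander: loose steel spanner lying on the bench beyond the tray to the right. Origin: at its middle, on the bench.

How it is judged:
On the way, in this order (a step that is already met when the one before it is completed fails the run):
1. all three containers stand upright and released on the rubber mat, the bearing still in the tray (x of spray_can in the frame of mat between -0.115 and 0.115 m and y of spray_can in the frame of mat between -0.055 and 0.055 m and z of spray_can in the frame of mat between 0 and 0.009 m and angle between each of spray_can, fluid_bottle, oil_flask's own z axis and vertical below 0.1 rad and linear speed of each of spray_can, fluid_bottle, oil_flask below 0.02 m/s and contact force between each of spray_can, fluid_bottle, oil_flask and the fingers below 0.3 N and x of fluid_bottle in the frame of mat between -0.115 and 0.115 m and y of fluid_bottle in the frame of mat between -0.055 and 0.055 m and z of fluid_bottle in the frame of mat between 0 and 0.009 m and x of oil_flask in the frame of mat between -0.115 and 0.115 m and y of oil_flask in the frame of mat between -0.055 and 0.055 m and z of oil_flask in the frame of mat between 0 and 0.009 m and distance of bearing from where it was at the start of the episode below 0.04 m), for 0.2 s.
2. the bearing is fully home on the stub axle and released, while the containers still stand on the mat (horizontal distance between bearing and stub_axle below 0.005 m and z of bearing in the frame of stub_axle between 0.03 and 0.038 m and angle between each of bearing, spray_can, fluid_bottle, oil_flask's own z axis and vertical below 0.1 rad and linear speed of each of bearing, spray_can, fluid_bottle, oil_flask below 0.02 m/s and contact force between each of bearing, spray_can, fluid_bottle, oil_flask and the fingers below 0.3 N and x of spray_can in the frame of mat between -0.115 and 0.115 m and y of spray_can in the frame of mat between -0.055 and 0.055 m and z of spray_can in the frame of mat between 0 and 0.009 m and x of fluid_bottle in the frame of mat between -0.115 and 0.115 m and y of fluid_bottle in the frame of mat between -0.055 and 0.055 m and z of fluid_bottle in the frame of mat between 0 and 0.009 m and x of oil_flask in the frame of mat between -0.115 and 0.115 m and y of oil_flask in the frame of mat between -0.055 and 0.055 m and z of oil_flask in the frame of mat between 0 and 0.009 m), for 0.2 s.
At the end, for the whole second after the job is handed in: The bearing sits on the stub axle's shoulder (axis within 5 mm, underside 30 to 38 mm above the bench, level within 0.1 rad), each container stands upright (within 0.1 rad) in the drip tray within 15 mm of where it stood at the start, and all are released and at rest (horizontal distance between bearing and stub_axle below 0.005 m and z of bearing in the frame of stub_axle between 0.03 and 0.038 m and angle between each of bearing, spray_can, fluid_bottle, oil_flask's own z axis and vertical below 0.1 rad and linear speed of each of bearing, spray_can, fluid_bottle, oil_flask below 0.02 m/s and contact force between each of bearing, spray_can, fluid_bottle, oil_flask and the fingers below 0.3 N and distance of each of spray_can, fluid_bottle, oil_flask from where it was at the start of the episode below 0.015 m); the robot touches nothing.
It fails at once if a container is tipped over (more than 0.6 rad) (angle between any of spray_can, fluid_bottle, oil_flask's own z axis and vertical above 0.6 rad).
It fails at once if a container or the bearing is dropped: falling free, touched by nothing, with its underside over 20 mm (container) or 50 mm (bearing) above the bench ((contact force between spray_can and anything else below 0.01 N and height (world z) of spray_can above 0.02 m) or (contact force between fluid_bottle and anything else below 0.01 N and height (world z) of fluid_bottle above 0.02 m) or (contact force between oil_flask and anything else below 0.01 N and height (world z) of oil_flask above 0.02 m) or (contact force between bearing and anything else below 0.01 N and height (world z) of bearing above 0.05 m)).
It fails at once if the grease tin, the screwdriver or the spanner is moved by more than 20 mm (distance of any of grease_tin, screwdriver, spanner from where it was at the start of the episode above 0.02 m).
It also fails if it takes over 138 s, if anything falls off the work surface, if the arm or the gripper's body presses on something with over 40 N, if the wrist force passes 120 N, or if a joint passes its speed limit or range.

## Working session

There is one attempt and no reset: what is moved stays moved. The work goes in short steps, Python scripts to look and compute and a tool call to move; the robot and the scene stay as the last step left them, time stands still between calls to the robot, and variables do not carry over. Pictures are saved under pics/ and viewed, at most 14 in all, crops included, and the job is handed in when it is done.

Besides the shell and the picture viewer there is one more tool, called by a JSON object that holds its "fn" and its "kwargs", one argument or row to a line. step_arm: Moves the arm, as the interface text tells. Its arguments: {"type":"object","properties":{"rows":{"type":"array","items":{"type":"object","properties":{"slide":{"type":"array","items":{"type":"number","minimum":-1,"maximum":1}},"dr":{"type":"array","items":{"type":"number","minimum":-1,"maximum":1}},"gripper":{"type":"number"}}}},"squeeze":{"type":"number"}},"required":["rows"]}

```bash
ls; mkdir -p pics; cat > h.py <<'E'
import numpy as np, cv2
from plant import manip
from scipy.spatial.transform import Rotation as R
def shot(n,name):
    p=manip.camera_params(n); im,d=manip.snapshot(n)
    cv2.imwrite(f'pics/{name}.png',im[:,:,::-1]); np.savez(f'pics/{name}.npz',im=im,d=d,**{k:np.array(v) for k,v in p.items()})
    return im,d,p
def cloud(d,p):
    K=np.array(p['mtx']);k1=float(p['k1']);h,w=d.shape
    u,v=np.meshgrid(np.arange(w),np.arange(h))
    pts=np.stack([u,v],-1).reshape(-1,1,2).astype(float)
    n=cv2.undistortPoints(pts,K,np.array([k1,0,0,0.])).reshape(h,w,2)
    c=np.dstack([n*d[...,None],d])
    Rm=cv2.Rodrigues(np.array(p['rvec'],float))[0]
    W=(c-np.array(p['tvec']).reshape(3))@Rm
    W[d<=0]=np.nan
    return W
E
python3 - <<'E'
from h import *
s=manip.read_state(); print(s)
for n in ['scene','top']:
    im,d,p=shot(n,n+'0'); print(n,p)
E
```

```text
pics
{'clock': 0.0, 'qpos': array([-1.20400583e+00,  4.23844615e-01,  1.63068639e+00,  1.75291098e-06,
        1.08856818e+00, -1.89890631e-02]), 'qvel': array([ 0.00182313, -0.0006203 ,  0.00155692, -0.0002612 , -0.00031204,
        0.00098095]), 'tau': array([ 2.31055543e-03, -5.44612384e+01, -2.73663872e+01,  6.45213830e-02,
        2.27289641e-02, -1.05908914e-04]), 'eef_pos': array([ 0.23501434, -0.57855313,  0.22990074]), 'eef_rot': array([ 9.81454174e-01,  1.91695427e-01, -1.29569680e-04, -7.42038573e-04]), 'ft_force': array([-0.06836823, -0.17681934, -0.1375864 ]), 'ft_torque': array([ 0.04232588,  0.00403262, -0.023627  ]), 'finger_force': 0.0, 'opening': 0.08817565936865965}
scene {'mtx': array([[507.17890975,   0.        , 323.58605885],
       [  0.        , 507.17890975, 236.96813649],
       [  0.        ,   0.        ,   1.        ]]), 'k1': -0.08414400399524878, 'rvec': array([ 0.91786924,  2.61106699, -0.93979124]), 'tvec': array([ 0.46329193, -0.24674983,  1.17111822])}
top {'mtx': array([[434.90968923,   0.        , 320.02861934],
       [  0.        , 434.90968923, 240.00954452],
       [  0.        ,   0.        ,   1.        ]]), 'k1': -0.0997353353702928, 'rvec': array([ 2.17656989, -2.18435469,  0.07358204]), 'tvec': array([0.02091681, 0.57765919, 0.90465322])}
```

View pics/top0.png

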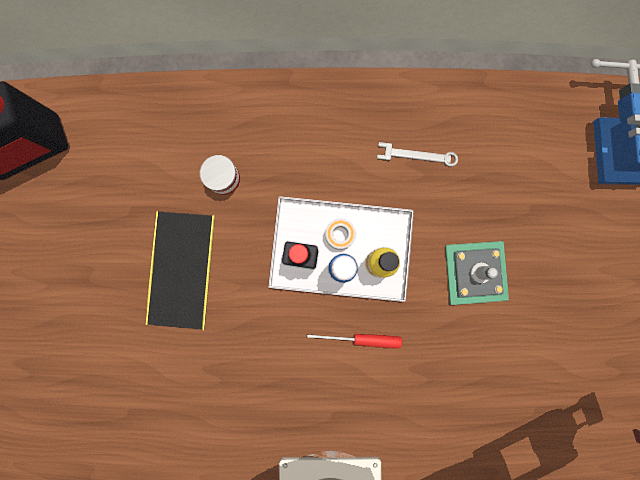

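View pics/scene0.png

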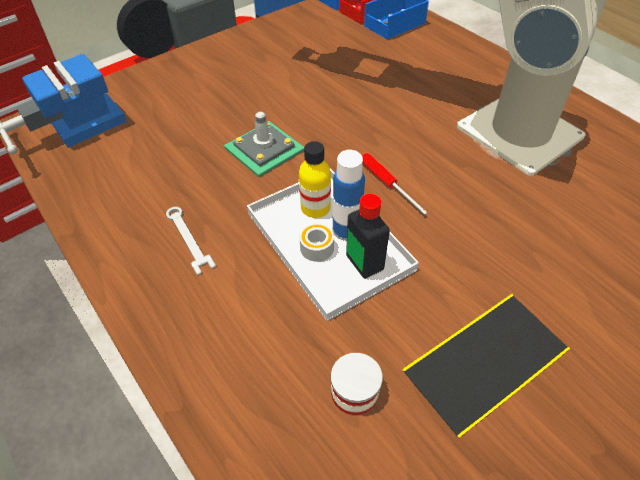

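The top view shows the mat at left (about 180,270), the flask cap at (299,254), the can at (343,267), the bottle cap at (388,262), the bearing at (340,234) and the axle at (484,273). In the scene view the three containers stand in front of the bearing in the tray.

```bash
cat > m.py <<'E'
from h import *
def mec(P): 
    (x,y),r=cv2.minEnclosingCircle(P[:,:2].astype(np.float32)); return np.round([x,y,r],4)
def circ(P): # robust bbox-type centre
    return P
if __name__=='__main__':
  for n in ['top0','scene0']:
    z=np.load(f'pics/{n}.npz'); W=cloud(z['d'],z); im=z['im'].astype(int)
    X,Y,Z=W[...,0],W[...,1],W[...,2]
    r,g,b=im[...,0],im[...,1],im[...,2]
    reg=(X>.35)&(X<.75)&(Y>-.25)&(Y<.35)
    for nm,zz,c in [('can',.189,(abs(Y)<.3)),('bottle',.161,1),('flask',.169,(r>150)&(g<90))]:
        m=reg&(abs(Z-zz)<.006)&(c if not isinstance(c,int) else True)
        k,l,st,ce=cv2.connectedComponentsWithStats(m.astype(np.uint8))
        for i in range(1,k):
            if st[i,4]>60: P=W[l==i]; print(n,nm,st[i,4],ce[i].round(),'mec',mec(P),'med',np.median(P,0).round(4),'bb',((P.max(0)+P.min(0))/2).round(4))
    m=reg&(abs(Z-.040)<.005)
    k,l,st,ce=cv2.connectedComponentsWithStats(m.astype(np.uint8))
    for i in range(1,k):
        if st[i,4]>60: P=W[l==i]; print(n,'z40',st[i,4],ce[i].round(),mec(P),np.median(P,0).round(4))
    # axle post top
    m=(Y<-.15)&(Y>-.5)&(X>.3)&(X<.7)
    for lo,hi in [(.085,.105),(.03,.037),(.017,.024),(.006,.013)]:
        mm=m&(Z>lo)&(Z<hi); P=W[mm]; 
        if len(P)>10: print(n,'axle',lo,len(P),P.mean(0).round(4),mec(P),cv2.minAreaRect(P[:,:2].astype(np.float32)))
    # tray: rim
    mm=reg&(Z>.022)&(Z<.03)&(r>150)&(g>150)&(b>150); P=W[mm]; print(n,'rim',len(P),cv2.minAreaRect(P[:,:2].astype(np.float32)))
    mm=(X>.3)&(X<.75)&(Y>.15)&(Y<.55)&(abs(Z)<.02)&(r<70)&(g<70)&(b<70); 
    k,l,st,ce=cv2.connectedComponentsWithStats(mm.astype(np.uint8)); i=1+st[1:,4].argmax()
    P=W[l==i]; print(n,'mat',len(P),P.mean(0),cv2.minAreaRect(P[:,:2].astype(np.float32)))
    mm=(X>.6)&(Y>.1)&(Z>.055)&(Z<.07)&(Y<.45)&(X<.85);P=W[mm];print('tin',mec(P),np.median(P,0))
E
python3 m.py
```

```text
top0 can 412 [344. 267.] mec [ 0.5182 -0.0247  0.0208] med [ 0.5181 -0.0237  0.1887] bb [ 0.5182 -0.0238  0.188 ]
top0 bottle 307 [389. 261.] mec [ 0.53   -0.1061  0.018 ] med [ 0.529  -0.1062  0.161 ] bb [ 0.5299 -0.1057  0.1612]
top0 z40 523 [340. 234.] [ 0.5894 -0.0244  0.032 ] [ 0.5889 -0.0233  0.0399]
top0 axle 0.085 96 [ 0.5068 -0.3194  0.0955] [ 0.5071 -0.3209  0.0104] ((0.5074498653411865, -0.32068318128585815), (0.018054131418466568, 0.019984787330031395), 87.01402282714844)
top0 axle 0.03 168 [ 0.5059 -0.3151  0.0334] [ 0.5058 -0.3226  0.0587] ((0.5057156085968018, -0.3207950294017792), (0.08547193557024002, 0.08440100401639938), 2.3440299034118652)
top0 axle 0.017 1523 [ 0.5093 -0.3075  0.0215] [ 0.4978 -0.218   0.1599] ((0.4972255229949951, -0.2623618245124817), (0.22102707624435425, 0.29139360785484314), 89.57891845703125)
top0 axle 0.006 1412 [ 0.5096 -0.3073  0.0097] [ 0.478  -0.2833  0.2103] ((0.504377007484436, -0.2972196936607361), (0.3870387673377991, 0.22392606735229492), 62.14303207397461)
top0 rim 571 ((0.5412722826004028, 0.03464159369468689), (0.42236211895942
[... 1498 characters left out ...]

scene0 axle 0.017 981 [ 0.5239 -0.2879  0.0216] [ 0.4986 -0.2195  0.1612] ((0.4985414147377014, -0.26212942600250244), (0.2234562188386917, 0.29107335209846497), 89.90299987792969)
scene0 axle 0.006 959 [ 0.5294 -0.2793  0.01  ] [ 0.5432 -0.3048  0.1842] ((0.5030925273895264, -0.28454476594924927), (0.3672375977039337, 0.2143198698759079), 62.67378234863281)
scene0 rim 656 ((0.5798521637916565, 0.04777975380420685), (0.4686841368675232, 0.2383379191160202), 74.64256286621094)
scene0 mat 9318 [0.52295374 0.32837431 0.00388766] ((0.5156236290931702, 0.3248412013053894), (0.12233041226863861, 0.24979186058044434), 85.42894744873047)
tin [0.7164 0.2309 0.0378] [0.71847038 0.23258986 0.06193678]
```

```bash
cat > go.py <<'E'
import sys
from h import *
# usage: go.py x y z yawdeg (direction of tool y in world; 0 = +x) -> slide, dr ; several targets allowed
s=manip.read_state(); p=np.array(s['eef_pos']); Rc=R.from_quat(s['eef_rot'])
print('t',round(s['clock'],2),'pos',p.round(4),'F',np.round(s['ft_force'],1),'open',round(s['opening'],4),'ff',round(s['finger_force'],1))
a=list(map(float,sys.argv[1:]))
for i in range(0,len(a),4):
    t=np.deg2rad(a[i+3]); y=np.array([np.cos(t),np.sin(t),0]); z=np.array([0,0,-1.]); x=np.cross(y,z)
    Rt=R.from_matrix(np.c_[x,y,z]); d=Rc.inv().apply(np.array(a[i:i+3])-p)/.5
    print('slide',d.round(4),'dr',((Rc.inv()*Rt).as_rotvec()/np.pi).round(4))
E
python3 go.py .5435 .057 .26 0
python3 - <<'E'
from h import *
z=np.load('pics/top0.npz');W=cloud(z['d'],z)
for (u,v) in [(299,254),(295,250),(281,200),(411,213),(405,299),(271,288)]: print(u,v,W[v,u].round(4),z['im'][v,u])
m=(abs(W[...,2]-.169)<.004)&(abs(W[...,1]-.057)<.05)&(abs(W[...,0]-.54)<.05);P=W[m];print(len(P),P.mean(0),cv2.minEnclosingCircle(P[:,:2].astype(np.float32)))
E
```

```text
t 0.1 pos [ 0.235  -0.5786  0.23  ] F [-0.3 -0.3  0.3] open 0.0878 ff 0.0
slide [ 1.0499 -0.9457 -0.0588] dr [-4.000e-04 -3.000e-04 -3.772e-01]
299 254 [0.5419 0.0556 0.1676] [255 112 103]
295 250 [0.5489 0.0625 0.1721] [255 110 103]
281 200 [0.6677 0.1044 0.0012] [186 182 180]
411 213 [ 0.6352 -0.1767  0.0212] [83 83 81]
405 299 [ 0.4519 -0.1605  0.0225] [198 171 156]
271 288 [0.4755 0.1253 0.003 ] [78 48 33]
261 [0.54272929 0.05649132 0.16880622] ((0.5422003865242004, 0.05690944194793701), 0.01672568917274475)
```

{"fn": "step_arm", "kwargs": {
  "rows": [
    {"slide":[0.8,-0.72,-0.06],"dr":[0,0,-0.377],"gripper":0.8},
    {"slide":[0.8,-0.72,-0.06],"dr":[0,0,-0.377],"gripper":0.8},
    {"slide":[0.8,-0.72,-0.06],"dr":[0,0,-0.377],"gripper":0.8},
    {"slide":[0.8,-0.72,-0.06],"dr":[0,0,-0.377],"gripper":0.8},
    {"slide":[0.8,-0.72,-0.06],"dr":[0,0,-0.377],"gripper":0.8},
    {"slide":[0.8,-0.72,-0.06],"dr":[0,0,-0.377],"gripper":0.8},
    {"slide":[0.8,-0.72,-0.06],"dr":[0,0,-0.377],"gripper":0.8},
    {"slide":[0.8,-0.72,-0.06],"dr":[0,0,-0.377],"gripper":0.8},
    {"slide":[0.8,-0.72,-0.06],"dr":[0,0,-0.377],"gripper":0.8},
    {"slide":[0.8,-0.72,-0.06],"dr":[0,0,-0.377],"gripper":0.8},
    {"slide":[0.8,-0.72,-0.06],"dr":[0,0,-0.377],"gripper":0.8},
    {"slide":[0.8,-0.72,-0.06],"dr":[0,0,-0.377],"gripper":0.8}
  ],
  "squeeze": 30
}}

```text
clock: 1.3
eef_pos: [0.4719, -0.0915, 0.2609]
eef_rot: [0.706, 0.709, 0.001, 0.0]
ft_force: [0.0, -1.5, -1.1]
opening: 0.0706
finger_force: 0.0
```

```bash
python3 go.py .5428 .057 .26 0 .5428 .057 .152 0
```

```text
t 1.3 pos [ 0.4719 -0.0915  0.2609] F [ 0.  -1.5 -1.1] open 0.0706 ff 0.0
slide [0.2963 0.1431 0.0021] dr [ 0.0003 -0.0002  0.0013]
slide [0.2962 0.1428 0.2181] dr [ 0.0003 -0.0002  0.0013]
```

{"fn": "step_arm", "kwargs": {
  "rows": [
    {"slide":[0.296,0.143,0],"dr":[0,0,0],"gripper":0.68},
    {"slide":[0.296,0.143,0],"dr":[0,0,0],"gripper":0.68},
    {"slide":[0.296,0.143,0],"dr":[0,0,0],"gripper":0.68},
    {"slide":[0.296,0.143,0],"dr":[0,0,0],"gripper":0.68},
    {"slide":[0.296,0.143,0],"dr":[0,0,0],"gripper":0.68},
    {"slide":[0.296,0.143,0],"dr":[0,0,0],"gripper":0.68}
  ]
}}

```text
clock: 1.9
eef_pos: [0.5411, 0.0518, 0.2602]
eef_rot: [0.707, 0.707, -0.001, -0.0]
ft_force: [-1.3, -0.2, -0.3]
opening: 0.06
finger_force: 0.0
```

```bash
python3 go.py .5428 .057 .152 0; python3 - <<'E'
from h import *
im,d,p=shot('wrist','w1'); W=cloud(d,p); Z=W[...,2]
for nm,zz,tol in [('can',.189,.005),('flask',.169,.005),('bottle',.161,.005),('bearing',.04,.004)]:
    m=abs(Z-zz)<tol
    k,l,st,ce=cv2.connectedComponentsWithStats(m.astype(np.uint8))
    for i in range(1,k):
        if st[i,4]>300: P=W[l==i]; c,r=cv2.minEnclosingCircle(P[:,:2].astype(np.float32)); print(nm,st[i],np.round(c,4),round(r,4),P.mean(0).round(4))
E
```

```text
t 1.9 pos [0.5411 0.0518 0.2602] F [-1.3 -0.2 -0.3] open 0.06 ff 0.0
slide [0.0106 0.0038 0.2163] dr [-0.0005  0.0002 -0.0002]
can [ 251  336   62   36 1742] [ 0.5168 -0.0234] 0.0211 [ 0.5173 -0.0151  0.1889]
flask [ 295  218   50   51 1969] [0.5427 0.0571] 0.0171 [0.5427 0.058  0.1695]
flask [256 322  58  35 408] [ 0.5177 -0.0197] 0.021 [ 0.5199 -0.0072  0.1692]
bottle [257 317  58  31 386] [ 0.5179 -0.0195] 0.0214 [ 0.5197 -0.0068  0.1611]
bottle [ 280  415   44   40 1368] [ 0.528 -0.107] 0.0184 [ 0.5283 -0.1046  0.1612]
bearing [474   0  49  59 327] [0.7048 0.2208] 0.0324 [0.6919 0.2134 0.0398]
bearing [ 335  255   61   58 1914] [ 0.59   -0.0239] 0.0321 [ 0.5877 -0.0218  0.0405]
```

View pics/w1.png

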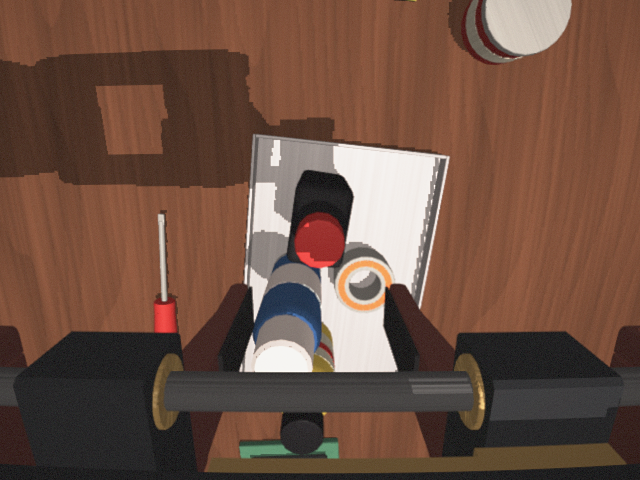

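The wrist view shows the red flask cap at (320,240), the can cap at (283,357), the bottle cap at (302,428) and the bearing at (364,284). It agrees with the fixed cameras to about 1 mm.

{"fn": "step_arm", "kwargs": {
  "rows": [
    {"slide":[0.009,0.003,0.05],"dr":[0,0,0],"gripper":0.68},
    {"slide":[0.009,0.003,0.12],"dr":[0,0,0],"gripper":0.68},
    {"slide":[0.009,0.003,0.18],"dr":[0,0,0],"gripper":0.68},
    {"slide":[0.009,0.003,0.216],"dr":[0,0,0],"gripper":0.68},
    {"slide":[0.009,0.003,0.216],"dr":[0,0,0],"gripper":0.68},
    {"slide":[0.009,0.003,0.216],"dr":[0,0,0],"gripper":0.68},
    {"slide":[0.009,0.003,0.216],"dr":[0,0,0],"gripper":0.2},
    {"slide":[0.009,0.003,0.216],"dr":[0,0,0],"gripper":0.2},
    {"slide":[0.009,0.003,0.216],"dr":[0,0,0],"gripper":0.2},
    {"slide":[0.009,0.003,0.216],"dr":[0,0,0],"gripper":0.2},
    {"slide":[0.009,0.003,0.216],"dr":[0,0,0],"gripper":0.2}
  ],
  "squeeze": 30
}}

```text
clock: 3.05
eef_pos: [0.5435, 0.0576, 0.1533]
eef_rot: [0.707, 0.707, 0.0, 0.0]
ft_force: [-2.0, -0.6, 6.1]
opening: 0.0332
finger_force: 30.0
```

{"fn": "step_arm", "kwargs": {
  "rows": [
    {"slide":[0,0,-0.03],"dr":[0,0,0],"gripper":0.2},
    {"slide":[0,0,-0.08],"dr":[0,0,0],"gripper":0.2},
    {"slide":[0,0,-0.12],"dr":[0,0,0],"gripper":0.2},
    {"slide":[0.03,0.005,-0.12],"dr":[0,0,0],"gripper":0.2},
    {"slide":[0.1,0.02,-0.12],"dr":[0,0,0],"gripper":0.2},
    {"slide":[0.18,0.035,-0.12],"dr":[0,0,0],"gripper":0.2},
    {"slide":[0.26,0.05,-0.12],"dr":[0,0,0],"gripper":0.2},
    {"slide":[0.34,0.07,-0.12],"dr":[0,0,0],"gripper":0.2},
    {"slide":[0.42,0.085,-0.12],"dr":[0,0,0],"gripper":0.2},
    {"slide":[0.49,0.098,-0.12],"dr":[0,0,0],"gripper":0.2},
    {"slide":[0.525,0.105,-0.12],"dr":[0,0,0],"gripper":0.2},
    {"slide":[0.525,0.105,-0.12],"dr":[0,0,0],"gripper":0.2}
  ]
}}

```text
clock: 4.25
eef_pos: [0.5954, 0.3226, 0.2109]
eef_rot: [0.706, 0.708, -0.001, -0.0]
ft_force: [-0.2, 0.0, -3.6]
opening: 0.0331
finger_force: 30.0
```

{"fn": "step_arm", "kwargs": {
  "rows": [
    {"slide":[0,0,0.03],"dr":[0,0,0],"gripper":0.2},
    {"slide":[0,0,0.07],"dr":[0,0,0],"gripper":0.2},
    {"slide":[0,0,0.1],"dr":[0,0,0],"gripper":0.2},
    {"slide":[0,0,0.113],"dr":[0,0,0],"gripper":0.2},
    {"slide":[0,0,0.116],"dr":[0,0,0],"gripper":0.2},
    {"slide":[0,0,0.118],"dr":[0,0,0],"gripper":0.2},
    {"slide":[0,0,0.118],"dr":[0,0,0],"gripper":0.2}
  ]
}}

```text
clock: 4.95
eef_pos: [0.596, 0.3193, 0.1545]
eef_rot: [0.708, 0.707, -0.0, -0.0]
ft_force: [-3.4, -1.5, 5.0]
opening: 0.0334
finger_force: 30.0
```

{"fn": "step_arm", "kwargs": {
  "rows": [
    {"slide":[0,0,0],"dr":[0,0,0],"gripper":0.62},
    {"slide":[0,0,0],"dr":[0,0,0],"gripper":0.62},
    {"slide":[0,0,0],"dr":[0,0,0],"gripper":0.62},
    {"slide":[0,0,-0.02],"dr":[0,0,0],"gripper":0.68},
    {"slide":[0,0,-0.08],"dr":[0,0,0],"gripper":0.68},
    {"slide":[0,0,-0.15],"dr":[0,0,0],"gripper":0.68},
    {"slide":[-0.06,-0.01,-0.2],"dr":[0,0,0],"gripper":0.7},
    {"slide":[-0.15,-0.03,-0.212],"dr":[0,0,0],"gripper":0.7},
    {"slide":[-0.25,-0.05,-0.212],"dr":[0,0,0],"gripper":0.7},
    {"slide":[-0.34,-0.08,-0.212],"dr":[0,0,0],"gripper":0.7},
    {"slide":[-0.43,-0.11,-0.212],"dr":[0,0,0],"gripper":0.7},
    {"slide":[-0.52,-0.13,-0.212],"dr":[0,0,0],"gripper":0.7}
  ]
}}

```text
clock: 6.15
eef_pos: [0.53, 0.0584, 0.2606]
eef_rot: [0.707, 0.707, 0.0, 0.0]
ft_force: [0.2, -0.1, -0.2]
opening: 0.0616
finger_force: 0.0
```

{"fn": "step_arm", "kwargs": {
  "rows": [
    {"slide":[-0.1,-0.018,0],"dr":[0,0,0],"gripper":0.7},
    {"slide":[-0.168,-0.027,0],"dr":[0,0,0],"gripper":0.7},
    {"slide":[-0.168,-0.027,0],"dr":[0,0,0],"gripper":0.7},
    {"slide":[-0.168,-0.027,0],"dr":[0,0,0],"gripper":0.7}
  ]
}}

```text
clock: 6.55
eef_pos: [0.5177, -0.0246, 0.2604]
eef_rot: [0.708, 0.706, 0.001, 0.0]
ft_force: [0.5, 0.2, 0.2]
opening: 0.0615
finger_force: 0.0
```

```bash
python3 go.py .5177 -.0238 .170 0; python3 - <<'E'
from h import *
im,d,p=shot('wrist','w2'); im,d,p=shot('top','t2');W=cloud(d,p); Z=W[...,2]
m=(abs(Z-.170)<.005)&(W[...,1]>.25)&(W[...,1]<.4)
P=W[m];print(len(P),P.mean(0),cv2.minEnclosingCircle(P[:,:2].astype(np.float32)))
E
```

```text
t 6.55 pos [ 0.5177 -0.0246  0.2604] F [0.5 0.2 0.2] open 0.0615 ff 0.0
slide [ 0.0016 -0.0002  0.1808] dr [ 0.0004 -0.0001 -0.0009]
279 [0.59463367 0.31631206 0.16976648] ((0.5943699479103088, 0.3167634606361389), 0.018429450690746307)
```

View pics/t2.png

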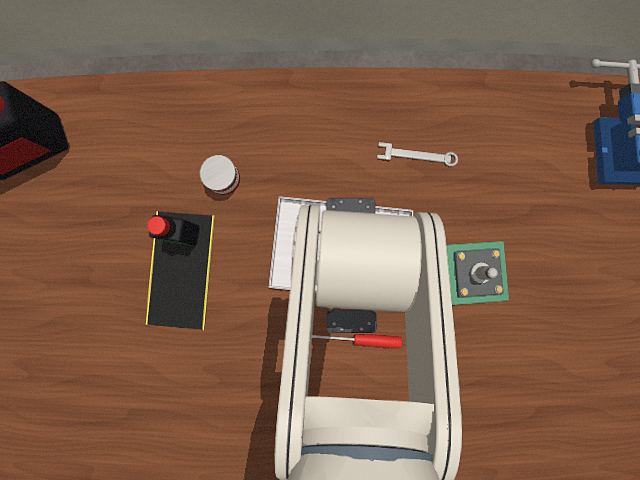

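The flask stands upright on the mat's far end, with its cap at pixel (160,226) and its position about (0.595, 0.318). Next I grip the can.

{"fn": "step_arm", "kwargs": {
  "rows": [
    {"slide":[0.001,0,0.05],"dr":[0,0,0],"gripper":0.7},
    {"slide":[0.001,0,0.12],"dr":[0,0,0],"gripper":0.7},
    {"slide":[0.001,0,0.17],"dr":[0,0,0],"gripper":0.7},
    {"slide":[0.001,0,0.182],"dr":[0,0,0],"gripper":0.7},
    {"slide":[0.001,0,0.182],"dr":[0,0,0],"gripper":0.7},
    {"slide":[0.001,0,0.182],"dr":[0,0,0],"gripper":0.3},
    {"slide":[0.001,0,0.182],"dr":[0,0,0],"gripper":0.3},
    {"slide":[0.001,0,0.182],"dr":[0,0,0],"gripper":0.3},
    {"slide":[0.001,0,0.182],"dr":[0,0,0],"gripper":0.3}
  ]
}}

```text
clock: 7.55
eef_pos: [0.518, -0.0236, 0.1698]
eef_rot: [0.707, 0.707, 0.001, 0.001]
ft_force: [-2.2, -0.7, 7.3]
opening: 0.0424
finger_force: 30.0
```

{"fn": "step_arm", "kwargs": {
  "rows": [
    {"slide":[0,0,-0.03],"dr":[0,0,0],"gripper":0.3},
    {"slide":[0,0,-0.08],"dr":[0,0,0],"gripper":0.3},
    {"slide":[0,0,-0.12],"dr":[0,0,0],"gripper":0.3},
    {"slide":[0.03,0,-0.12],"dr":[0,0,0],"gripper":0.3},
    {"slide":[0.1,0,-0.12],"dr":[0,0,0],"gripper":0.3},
    {"slide":[0.18,0,-0.12],"dr":[0,0,0],"gripper":0.3},
    {"slide":[0.27,0,-0.12],"dr":[0,0,0],"gripper":0.3},
    {"slide":[0.36,0,-0.12],"dr":[0,0,0],"gripper":0.3},
    {"slide":[0.45,-0.002,-0.12],"dr":[0,0,0],"gripper":0.3},
    {"slide":[0.54,-0.003,-0.12],"dr":[0,0,0],"gripper":0.3},
    {"slide":[0.62,-0.004,-0.12],"dr":[0,0,0],"gripper":0.3},
    {"slide":[0.68,-0.004,-0.12],"dr":[0,0,0],"gripper":0.3}
  ]
}}

```text
clock: 8.75
eef_pos: [0.514, 0.3195, 0.2272]
eef_rot: [0.707, 0.707, -0.001, -0.0]
ft_force: [0.3, -0.3, -2.9]
opening: 0.0423
finger_force: 29.9
```

{"fn": "step_arm", "kwargs": {
  "rows": [
    {"slide":[0.02,0,0],"dr":[0,0,0],"gripper":0.3},
    {"slide":[0.02,0,0],"dr":[0,0,0],"gripper":0.3},
    {"slide":[0.02,0,0.03],"dr":[0,0,0],"gripper":0.3},
    {"slide":[0.02,0,0.07],"dr":[0,0,0],"gripper":0.3},
    {"slide":[0.02,0,0.1],"dr":[0,0,0],"gripper":0.3},
    {"slide":[0.02,0,0.113],"dr":[0,0,0],"gripper":0.3},
    {"slide":[0.02,0,0.116],"dr":[0,0,0],"gripper":0.3},
    {"slide":[0.02,0,0.118],"dr":[0,0,0],"gripper":0.3},
    {"slide":[0.02,0,0.118],"dr":[0,0,0],"gripper":0.3}
  ]
}}

```text
clock: 9.65
eef_pos: [0.5154, 0.3259, 0.1709]
eef_rot: [0.708, 0.706, -0.0, -0.0]
ft_force: [-4.9, -1.5, 9.7]
opening: 0.0421
finger_force: 30.3
```

{"fn": "step_arm", "kwargs": {
  "rows": [
    {"slide":[0,0,0],"dr":[0,0,0],"gripper":0.66},
    {"slide":[0,0,0],"dr":[0,0,0],"gripper":0.66},
    {"slide":[0,0,0],"dr":[0,0,0],"gripper":0.66},
    {"slide":[0,0,-0.02],"dr":[0,0,0],"gripper":0.66},
    {"slide":[0,0,-0.08],"dr":[0,0,0],"gripper":0.66},
    {"slide":[0,0,-0.15],"dr":[0,0,0],"gripper":0.66},
    {"slide":[-0.06,0,-0.18],"dr":[0,0,0],"gripper":0.68},
    {"slide":[-0.15,0.005,-0.18],"dr":[0,0,0],"gripper":0.68},
    {"slide":[-0.25,0.01,-0.18],"dr":[0,0,0],"gripper":0.68},
    {"slide":[-0.34,0.015,-0.18],"dr":[0,0,0],"gripper":0.68},
    {"slide":[-0.43,0.02,-0.18],"dr":[0,0,0],"gripper":0.68},
    {"slide":[-0.52,0.025,-0.18],"dr":[0,0,0],"gripper":0.68}
  ]
}}

```text
clock: 10.85
eef_pos: [0.528, 0.0647, 0.2606]
eef_rot: [0.707, 0.707, 0.0, 0.0]
ft_force: [0.4, -0.7, -0.7]
opening: 0.0599
finger_force: 0.0
```

{"fn": "step_arm", "kwargs": {
  "rows": [
    {"slide":[-0.1,0,0],"dr":[0,0,0],"gripper":0.68},
    {"slide":[-0.2,0,0],"dr":[0,0,0],"gripper":0.68},
    {"slide":[-0.28,0,0],"dr":[0,0,0],"gripper":0.68},
    {"slide":[-0.345,0,0],"dr":[0,0,0],"gripper":0.68},
    {"slide":[-0.345,0,0],"dr":[0,0,0],"gripper":0.68},
    {"slide":[-0.345,0,0],"dr":[0,0,0],"gripper":0.68}
  ]
}}

```text
clock: 11.45
eef_pos: [0.5278, -0.1065, 0.2601]
eef_rot: [0.708, 0.706, 0.0, 0.0]
ft_force: [-1.3, 0.4, -0.6]
opening: 0.06
finger_force: 0.0
```

```bash
python3 go.py .529 -.1065 .145 0; python3 - <<'E'
from h import *
im,d,p=shot('wrist','w3');W=cloud(d,p); Z=W[...,2]
m=(abs(Z-.1615)<.004)&(W[...,1]<-.05)&(W[...,1]>-.15)&(W[...,0]>.49)&(W[...,0]<.57)
P=W[m];print(len(P),P.mean(0),cv2.minEnclosingCircle(P[:,:2].astype(np.float32)))
im,d,p=shot('top','t3');W=cloud(d,p); Z=W[...,2]
m=(abs(Z-.19)<.004)&(W[...,1]>.25)&(W[...,1]<.4)
P=W[m];print('can',len(P),P.mean(0),cv2.minEnclosingCircle(P[:,:2].astype(np.float32)))
E
```

```text
t 11.45 pos [ 0.5278 -0.1065  0.2601] F [-1.3  0.4 -0.6] open 0.06 ff 0.0
slide [-1.000e-04  2.200e-03  2.302e-01] dr [ 0.0001 -0.0001 -0.0008]
2031 [ 0.52818071 -0.10662015  0.16154573] ((0.5281575322151184, -0.10731209069490433), 0.017900628969073296)
can 418 [0.51341506 0.32225128 0.18970021] ((0.5132712125778198, 0.32290172576904297), 0.021346930414438248)
```

{"fn": "step_arm", "kwargs": {
  "rows": [
    {"slide":[0,0.001,0.06],"dr":[0,0,0],"gripper":0.68},
    {"slide":[0,0.001,0.14],"dr":[0,0,0],"gripper":0.68},
    {"slide":[0,0.001,0.21],"dr":[0,0,0],"gripper":0.68},
    {"slide":[0,0.001,0.23],"dr":[0,0,0],"gripper":0.68},
    {"slide":[0,0.001,0.23],"dr":[0,0,0],"gripper":0.68},
    {"slide":[0,0.001,0.23],"dr":[0,0,0],"gripper":0.25},
    {"slide":[0,0.001,0.23],"dr":[0,0,0],"gripper":0.25},
    {"slide":[0,0.001,0.23],"dr":[0,0,0],"gripper":0.25},
    {"slide":[0,0.001,0.23],"dr":[0,0,0],"gripper":0.25},
    {"slide":[0,0.001,0.23],"dr":[0,0,0],"gripper":0.25}
  ]
}}

```text
clock: 12.55
eef_pos: [0.5288, -0.1062, 0.1459]
eef_rot: [0.707, 0.707, 0.0, 0.001]
ft_force: [-2.2, 0.2, 7.5]
opening: 0.0354
finger_force: 30.0
```

{"fn": "step_arm", "kwargs": {
  "rows": [
    {"slide":[0,0,-0.03],"dr":[0,0,0],"gripper":0.25},
    {"slide":[0,0,-0.08],"dr":[0,0,0],"gripper":0.25},
    {"slide":[0,0,-0.12],"dr":[0,0,0],"gripper":0.25},
    {"slide":[0.03,-0.01,-0.12],"dr":[0,0,0],"gripper":0.25},
    {"slide":[0.1,-0.03,-0.12],"dr":[0,0,0],"gripper":0.25},
    {"slide":[0.18,-0.06,-0.12],"dr":[0,0,0],"gripper":0.25},
    {"slide":[0.26,-0.09,-0.12],"dr":[0,0,0],"gripper":0.25},
    {"slide":[0.34,-0.12,-0.12],"dr":[0,0,0],"gripper":0.25},
    {"slide":[0.42,-0.15,-0.12],"dr":[0,0,0],"gripper":0.25},
    {"slide":[0.5,-0.17,-0.12],"dr":[0,0,0],"gripper":0.25},
    {"slide":[0.58,-0.185,-0.12],"dr":[0,0,0],"gripper":0.25},
    {"slide":[0.66,-0.185,-0.12],"dr":[0,0,0],"gripper":0.25}
  ]
}}

```text
clock: 13.75
eef_pos: [0.433, 0.2255, 0.2035]
eef_rot: [0.707, 0.707, -0.001, -0.001]
ft_force: [0.6, -0.3, -2.7]
opening: 0.0354
finger_force: 30.0
```

{"fn": "step_arm", "kwargs": {
  "rows": [
    {"slide":[0.08,0,0],"dr":[0,0,0],"gripper":0.25},
    {"slide":[0.15,0,0],"dr":[0,0,0],"gripper":0.25},
    {"slide":[0.2,0,0],"dr":[0,0,0],"gripper":0.25},
    {"slide":[0.216,0,0],"dr":[0,0,0],"gripper":0.25},
    {"slide":[0.216,0,0.02],"dr":[0,0,0],"gripper":0.25},
    {"slide":[0.216,0,0.06],"dr":[0,0,0],"gripper":0.25},
    {"slide":[0.216,0,0.095],"dr":[0,0,0],"gripper":0.25},
    {"slide":[0.216,0,0.112],"dr":[0,0,0],"gripper":0.25},
    {"slide":[0.216,0,0.116],"dr":[0,0,0],"gripper":0.25},
    {"slide":[0.216,0,0.118],"dr":[0,0,0],"gripper":0.25},
    {"slide":[0.216,0,0.118],"dr":[0,0,0],"gripper":0.25}
  ]
}}

```text
clock: 14.85
eef_pos: [0.4349, 0.3307, 0.1463]
eef_rot: [0.708, 0.706, -0.001, -0.001]
ft_force: [-6.6, -1.4, 8.7]
opening: 0.0354
finger_force: 30.1
```

{"fn": "step_arm", "kwargs": {
  "rows": [
    {"slide":[0,0,0],"dr":[0,0,0],"gripper":0.62},
    {"slide":[0,0,0],"dr":[0,0,0],"gripper":0.62},
    {"slide":[0,0,0],"dr":[0,0,0],"gripper":0.62},
    {"slide":[0,0,-0.02],"dr":[0,0,0],"gripper":0.62},
    {"slide":[0,0,-0.08],"dr":[0,0,0],"gripper":0.62},
    {"slide":[0,0,-0.16],"dr":[0,0,0],"gripper":0.62},
    {"slide":[0,0,-0.24],"dr":[0,0,0],"gripper":0.62},
    {"slide":[-0.08,0.02,-0.24],"dr":[0,0,0.04],"gripper":0.8},
    {"slide":[-0.16,0.06,-0.24],"dr":[0,0,0.08],"gripper":0.9},
    {"slide":[-0.24,0.1,-0.24],"dr":[0,0,0.12],"gripper":0.95},
    {"slide":[-0.32,0.14,-0.24],"dr":[0,0,0.16],"gripper":1},
    {"slide":[-0.4,0.18,-0.24],"dr":[0,0,0.2],"gripper":1}
  ]
}}

```text
clock: 16.05
eef_pos: [0.5267, 0.1304, 0.2666]
eef_rot: [0.892, 0.451, 0.001, 0.0]
ft_force: [0.4, 0.9, 0.3]
opening: 0.0871
finger_force: 0.0
```

```bash
python3 go.py .5897 -.0244 .20 -90; python3 - <<'E'
from h import *
im,d,p=shot('top','t4');W=cloud(d,p); Z=W[...,2]
for nm,zz in [('flask',.17),('bottle',.162),('can',.19)]:
  m=(abs(Z-zz)<.003)&(W[...,1]>.2)&(W[...,1]<.42)&(W[...,0]<.65)
  P=W[m];print(nm,len(P),P.mean(0),cv2.minEnclosingCircle(P[:,:2].astype(np.float32)))
E
```

```text
t 16.05 pos [0.5267 0.1304 0.2666] F [0.4 0.9 0.3] open 0.0871 ff 0.0
slide [-0.1749  0.2847  0.1334] dr [ 1.000e-04 -4.000e-04  2.982e-01]
flask 0 [nan nan nan] ((0.0, 0.0), 0.0)
bottle 0 [nan nan nan] ((0.0, 0.0), 0.0)
can 0 [nan nan nan] ((0.0, 0.0), 0.0)<stdin>:5: RuntimeWarning: Mean of empty slice.
  ret = um.true_divide(
```

{"fn": "step_arm", "kwargs": {
  "rows": [
    {"slide":[-0.05,0.08,0.04],"dr":[0,0,0.045],"gripper":1},
    {"slide":[-0.1,0.16,0.08],"dr":[0,0,0.09],"gripper":1},
    {"slide":[-0.15,0.24,0.12],"dr":[0,0,0.135],"gripper":1},
    {"slide":[-0.175,0.284,0.133],"dr":[0,0,0.18],"gripper":1},
    {"slide":[-0.175,0.284,0.133],"dr":[0,0,0.225],"gripper":1},
    {"slide":[-0.175,0.284,0.133],"dr":[0,0,0.27],"gripper":1},
    {"slide":[-0.175,0.284,0.133],"dr":[0,0,0.298],"gripper":1},
    {"slide":[-0.175,0.284,0.133],"dr":[0,0,0.298],"gripper":1},
    {"slide":[-0.175,0.284,0.133],"dr":[0,0,0.298],"gripper":1}
  ]
}}

```text
clock: 17.0
eef_pos: [0.5894, -0.0222, 0.1996]
eef_rot: [1.0, 0.004, 0.0, 0.0]
ft_force: [1.2, -0.7, 0.2]
opening: 0.0876
finger_force: 0.0
```

```bash
python3 go.py .5897 -.0244 .017 -90; python3 - <<'E'
from h import *
im,d,p=shot('top','t5');W=cloud(d,p); Z=W[...,2]
for nm,zz in [('flask',.17),('bottle',.162),('can',.19)]:
  m=(abs(Z-zz)<.004)&(W[...,1]>.2)&(W[...,1]<.42)&(W[...,0]<.65)
  P=W[m]
  if len(P): print(nm,len(P),P.mean(0),cv2.minEnclosingCircle(P[:,:2].astype(np.float32)))
im,d,p=shot('wrist','w5');W=cloud(d,p); Z=W[...,2]
m=(abs(Z-.04)<.004)&(abs(W[...,1]+.024)<.05)&(abs(W[...,0]-.59)<.04)
P=W[m]
if len(P): print('bearing',len(P),P.mean(0),cv2.minEnclosingCircle(P[:,:2].astype(np.float32)))
E
```

```text
t 17.0 pos [ 0.5894 -0.0222  0.1996] F [ 1.2 -0.7  0.2] open 0.0876 ff 0.0
slide [0.0004 0.0044 0.3652] dr [ 0.     -0.0001  0.0027]
flask 318 [0.58287392 0.31528462 0.16996044] ((0.518540620803833, 0.31502223014831543), 0.09198858588933945)
bottle 373 [0.4560924  0.32274979 0.16188587] ((0.5128985643386841, 0.3189953863620758), 0.09702515602111816)
can 413 [0.51308152 0.3222832  0.18967161] ((0.5134140253067017, 0.3230432868003845), 0.02119569666683674)
bearing 3275 [ 0.5906527  -0.02431844  0.04057948] ((0.5893986225128174, -0.024243701249361038), 0.03201025724411011)
```

View pics/t5.png

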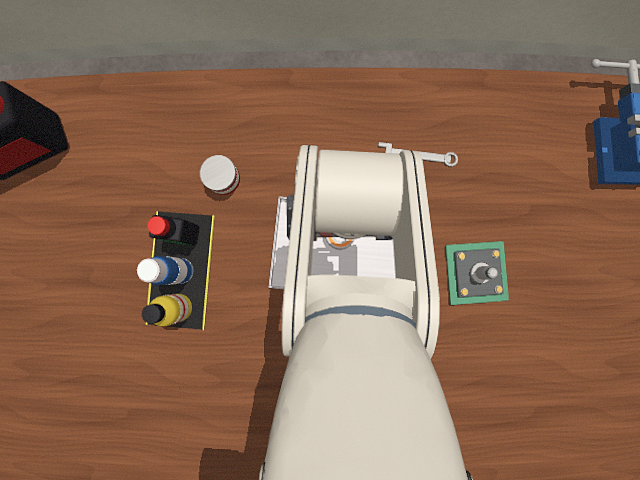

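View pics/w5.png

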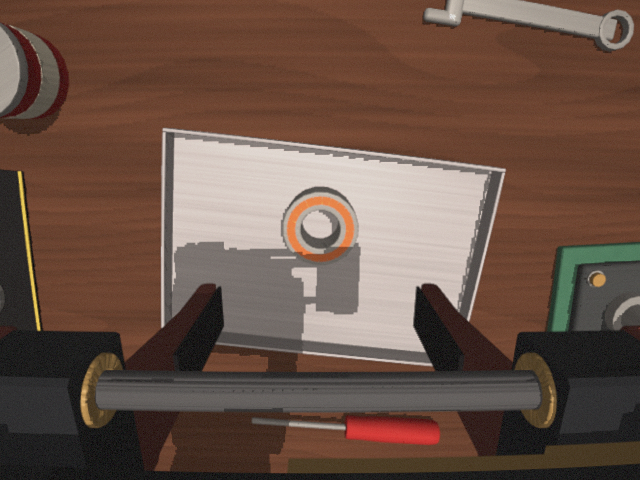

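All three containers stand on the mat, with caps at (160,226), (150,270) and (154,313). In the wrist view the bearing is free at (320,226).

{"fn": "step_arm", "kwargs": {
  "rows": [
    {"slide":[0,0.003,0.08],"dr":[0,0,0.003],"gripper":1},
    {"slide":[0,0.003,0.17],"dr":[0,0,0.003],"gripper":1},
    {"slide":[0,0.003,0.26],"dr":[0,0,0.003],"gripper":1},
    {"slide":[0,0.003,0.32],"dr":[0,0,0.003],"gripper":1},
    {"slide":[0,0.003,0.35],"dr":[0,0,0.003],"gripper":1},
    {"slide":[0,0.003,0.362],"dr":[0,0,0.003],"gripper":1},
    {"slide":[0,0.003,0.362],"dr":[0,0,0.003],"gripper":1},
    {"slide":[0,0.003,0.362],"dr":[0,0,0.003],"gripper":0.5},
    {"slide":[0,0.003,0.362],"dr":[0,0,0.003],"gripper":0.5},
    {"slide":[0,0.003,0.362],"dr":[0,0,0.003],"gripper":0.5},
    {"slide":[0,0.003,0.362],"dr":[0,0,0.003],"gripper":0.5},
    {"slide":[0,0.003,0.362],"dr":[0,0,0.003],"gripper":0.5}
  ],
  "squeeze": 40
}}

```text
clock: 18.3
eef_pos: [0.5901, -0.0238, 0.0193]
eef_rot: [1.0, -0.002, 0.001, 0.0]
ft_force: [-1.4, 0.0, 6.1]
opening: 0.0638
finger_force: 40.0
```

```bash
python3 go.py .507 -.3212 .16 -90
```

```text
t 18.3 pos [ 0.5901 -0.0238  0.0193] F [-1.4  0.   6.1] open 0.0638 ff 40.0
slide [-0.1635  0.5954 -0.2816] dr [ 0.     -0.0005 -0.0011]
```

{"fn": "step_arm", "kwargs": {
  "rows": [
    {"slide":[0,0,-0.03],"dr":[0,0,0],"gripper":0.5},
    {"slide":[0,0,-0.1],"dr":[0,0,0],"gripper":0.5},
    {"slide":[0,0,-0.19],"dr":[0,0,0],"gripper":0.5},
    {"slide":[0,0,-0.27],"dr":[0,0,0],"gripper":0.5},
    {"slide":[-0.02,0.06,-0.3],"dr":[0,0,0],"gripper":0.5},
    {"slide":[-0.05,0.14,-0.3],"dr":[0,0,0],"gripper":0.5},
    {"slide":[-0.08,0.22,-0.3],"dr":[0,0,0],"gripper":0.5},
    {"slide":[-0.12,0.3,-0.3],"dr":[0,0,0],"gripper":0.5},
    {"slide":[-0.15,0.38,-0.3],"dr":[0,0,0],"gripper":0.5},
    {"slide":[-0.163,0.44,-0.3],"dr":[0,0,0],"gripper":0.5},
    {"slide":[-0.163,0.44,-0.3],"dr":[0,0,0],"gripper":0.5},
    {"slide":[-0.163,0.44,-0.3],"dr":[0,0,0],"gripper":0.5}
  ]
}}

```text
clock: 19.5
eef_pos: [0.5063, -0.2438, 0.1685]
eef_rot: [1.0, -0.003, -0.0, -0.0]
ft_force: [0.8, 0.9, -4.2]
opening: 0.0637
finger_force: 40.0
```

```bash
python3 go.py .507 -.3212 .16 -90; python3 - <<'E'
from h import *
im,d,p=shot('wrist','w6');W=cloud(d,p); X,Y,Z=W[...,0],W[...,1],W[...,2]
def f(m,nm):
  P=W[m]
  if len(P)>5: print(nm,len(P),P.mean(0).round(4),np.round(cv2.minEnclosingCircle(P[:,:2].astype(np.float32))[0],4),cv2.minEnclosingCircle(P[:,:2].astype(np.float32))[1], ((P.max(0)+P.min(0))/2).round(4))
near=(abs(X-.507)<.1)&(abs(Y+.321)<.07)
f(near&(abs(Z-.098)<.004),'top'); f(near&(abs(Z-.029)<.003),'bolts'); f(near&(abs(Z-.034)<.003),'shoulder')
hol=(abs(Z-Z[240,320])<.0)
s=manip.read_state()['eef_pos']; m=(abs(X-s[0])<.05)&(abs(Y-s[1])<.045)&(Z>s[2]+.015)&(Z<s[2]+.027); f(m,'held bearing top')
E
```

```text
t 19.5 pos [ 0.5063 -0.2438  0.1685] F [ 0.8  0.9 -4.2] open 0.0637 ff 40.0
slide [0.0022 0.1548 0.0168] dr [-0.0001  0.0001 -0.0018]
top 831 [ 0.5068 -0.3216  0.0974] [ 0.5059 -0.3226] 0.010887113399803638 [ 0.5061 -0.3224  0.0973]
bolts 771 [ 0.5221 -0.33    0.0293] [ 0.5069 -0.3232] 0.05946441367268562 [ 0.5085 -0.3226  0.029 ]
shoulder 1046 [ 0.512  -0.3175  0.0345] [ 0.5086 -0.323 ] 0.05484231561422348 [ 0.5104 -0.323   0.034 ]
held bearing top 12420 [ 0.5158 -0.2442  0.1893] [ 0.5183 -0.2441] 0.04161301627755165 [ 0.5134 -0.2441  0.1893]
```

View pics/w6.png

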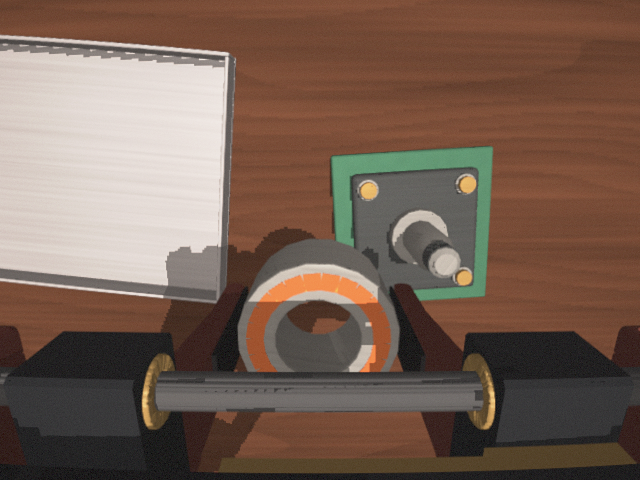

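The wrist view shows the axle tip at (445,262), free of the held bearing at (320,325). Its centre works out at about (0.506, -0.322).

{"fn": "step_arm", "kwargs": {
  "rows": [
    {"slide":[0.001,0.04,0],"dr":[0,0,0],"gripper":0.5},
    {"slide":[0.001,0.11,0],"dr":[0,0,0],"gripper":0.5},
    {"slide":[0.001,0.15,0],"dr":[0,0,0],"gripper":0.5},
    {"slide":[0.001,0.156,0],"dr":[0,0,0],"gripper":0.5},
    {"slide":[0.001,0.156,0.05],"dr":[0,0,0],"gripper":0.5},
    {"slide":[0.001,0.156,0.085],"dr":[0,0,0],"gripper":0.5},
    {"slide":[0.001,0.156,0.085],"dr":[0,0,0],"gripper":0.5},
    {"slide":[0.001,0.156,0.085],"dr":[0,0,0],"gripper":0.5}
  ]
}}

```text
clock: 20.35
eef_pos: [0.5073, -0.3205, 0.1257]
eef_rot: [1.0, -0.002, -0.0, -0.0]
ft_force: [0.5, -0.6, -4.0]
opening: 0.0639
finger_force: 40.0
```

```bash
python3 go.py .5067 -.322 .05 -90; python3 - <<'E'
from h import *
im,d,p=shot('wrist','w7');W=cloud(d,p); X,Y,Z=W[...,0],W[...,1],W[...,2]
r,g,b=[im[...,i].astype(int) for i in range(3)]
def f(m,nm):
  P=W[m]
  if len(P)>5: print(nm,len(P),P.mean(0).round(4),np.round(cv2.minEnclosingCircle(P[:,:2].astype(np.float32)),4) if 0 else (np.round(cv2.minEnclosingCircle(P[:,:2].astype(np.float32))[0],4),cv2.minEnclosingCircle(P[:,:2].astype(np.float32))[1]))
near=(abs(X-.507)<.016)&(abs(Y+.321)<.016)
f(near&(Z<.102)&(Z>.09),'axletop')
m=(r>190)&(g>90)&(g<180)&(b<110)&(abs(Z-.146)<.006); f(m,'seal')
# section across seal: outer bearing edge along x
cv2.imwrite('pics/w7c.png',cv2.resize(im[200:400,200:460,::-1],None,fx=2.5,fy=2.5))
s=manip.read_state(); print(s['eef_pos'],s['eef_rot'])
E
```

```text
t 20.35 pos [ 0.5073 -0.3205  0.1257] F [ 0.5 -0.6 -4. ] open 0.0639 ff 40.0
slide [-0.001   0.0031  0.1513] dr [-0.0003  0.0003 -0.001 ]
axletop 211 [ 0.4992 -0.3222  0.0976] (array([ 0.4985, -0.3223]), 0.007936392910778522)
seal 1871 [ 0.526  -0.3222  0.1471] (array([ 0.5093, -0.3208]), 0.02677472122013569)
[ 0.5077785  -0.32098151  0.12633711] [ 9.99998793e-01 -1.53635137e-03  2.28001526e-04  4.95647640e-05]
```

View pics/w7c.png

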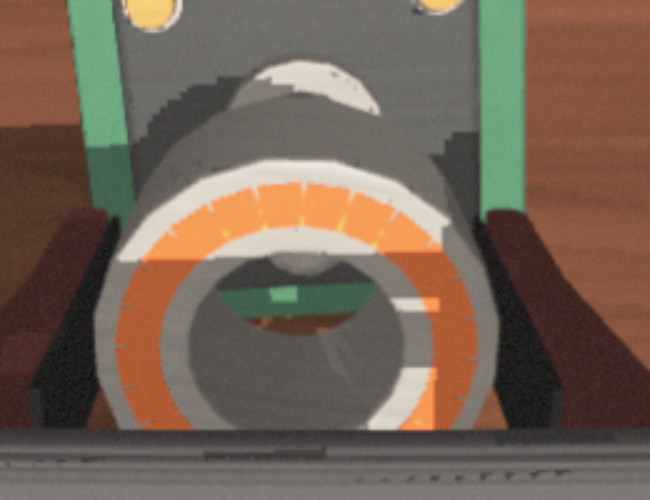

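```bash
python3 - <<'E'
from h import *
from scipy.optimize import least_squares
def fit(n,zt,c0,r0,sel):
    z=np.load(f'pics/{n}.npz');W=cloud(z['d'],z);im=z['im'].astype(int)
    m=(np.hypot(W[...,0]-c0[0],W[...,1]-c0[1])<r0*1.25)&(abs(W[...,2]-zt)<.003)&sel(im)
    P=W[m][:,:2]
    # radial outer edge by angle bins
    a=np.arctan2(P[:,1]-c0[1],P[:,0]-c0[0]); r=np.hypot(P[:,0]-c0[0],P[:,1]-c0[1])
    E=[]
    for k in np.arange(-np.pi,np.pi,.15):
        q=(a>=k)&(a<k+.15)
        if q.sum()>8: i=np.argsort(r[q])[-3]; E.append(P[q][i])
    E=np.array(E)
    s=least_squares(lambda v:np.hypot(E[:,0]-v[0],E[:,1]-v[1])-v[2],[*c0,r0],loss='soft_l1',f_scale=.0005)
    s2=least_squares(lambda v:np.hypot(E[:,0]-v[0],E[:,1]-v[1])-r0,[*c0],loss='soft_l1',f_scale=.0005)
    print(n,len(P),len(E),s.x.round(4),s2.x.round(4),np.median(W[m][:,2]).round(4))
any_=lambda im:True|(im[...,0]<0)
seal=lambda im:(im[...,0]-im[...,2]>60)&(im[...,0]>120)
fit('w5',.0405,(.5895,-.0243),.032,any_); fit('w5',.0405,(.5895,-.0243),.026,seal)
fit('w6',.189,(.507,-.244),.026,seal)
fit('w7',.147,(.508,-.321),.026,seal)
fit('w6',.0975,(.506,-.322),.010,any_)
fit('top0',.0975,(.506,-.322),.010,any_)
fit('scene0',.0975,(.506,-.322),.010,any_)
fit('top0',.0405,(.5895,-.0243),.032,any_);fit('scene0',.0405,(.5895,-.0243),.032,any_)
E
python3 go.py .507 -.322 .05 -90
```

```text
w5 3241 42 [ 0.5898 -0.0244  0.0312] [ 0.5897 -0.0244] 0.0406
w5 1553 42 [ 0.5899 -0.0241  0.0277] [ 0.5897 -0.0242] 0.0408
w6 4614 31 [ 0.5063 -0.2442  0.0278] [ 0.5082 -0.244 ] 0.1899
w7 4637 31 [ 0.5071 -0.3209  0.0278] [ 0.5091 -0.3207] 0.1471
w6 802 42 [ 0.5061 -0.3222  0.0095] [ 0.5061 -0.3223] 0.0978
t 20.4 pos [ 0.5078 -0.321   0.1263] F [ 0.3  0.3 -3.4] open 0.0636 ff 40.0
slide [-0.0016  0.002   0.1527] dr [ 0.     -0.0001 -0.001 ]Traceback (most recent call last):
  File "<stdin>", line 23, in <module>
  File "<stdin>", line 14, in fit
    return func(*args, **kwargs)
    vector_fun = VectorFunction(
        fun_wrapped,
    ...<6 lines>...
        workers=workers
    )
    self._update_fun()
    ~~~~~~~~~~~~~~~~^^
    self.f = self.fun_wrapped(xp_copy(self.x))
             ~~~~~~~~~~~~~~~~^^^^^^^^^^^^^^^^^
    return np.atleast_1d(self.fun(x))
                         ~~~~~~~~^^^
    return self.f(x, *self.args, **self.kwargs)
           ~~~~~~^^^^^^^^^^^^^^^^^^^^^^^^^^^^^^
  File "<stdin>", line 14, in <lambda>
IndexError: too many indices for array: array is 1-dimensional, but 2 were indexed
```

{"fn": "step_arm", "kwargs": {
  "rows": [
    {"slide":[-0.002,0.0025,0],"dr":[0,0,0],"gripper":0.5},
    {"slide":[-0.002,0.0025,0.02],"dr":[0,0,0],"gripper":0.5},
    {"slide":[-0.002,0.0025,0.035],"dr":[0,0,0],"gripper":0.5},
    {"slide":[-0.002,0.0025,0.05],"dr":[0,0,0],"gripper":0.5},
    {"slide":[-0.002,0.0025,0.065],"dr":[0,0,0],"gripper":0.5},
    {"slide":[-0.002,0.0025,0.08],"dr":[0,0,0],"gripper":0.5},
    {"slide":[-0.002,0.0025,0.09],"dr":[0,0,0],"gripper":0.5},
    {"slide":[-0.002,0.0025,0.09],"dr":[0,0,0],"gripper":0.5}
  ]
}}

```text
clock: 21.2
eef_pos: [0.5057, -0.3224, 0.0796]
eef_rot: [1.0, -0.002, -0.001, -0.0]
ft_force: [-0.4, -0.2, -3.8]
opening: 0.0636
finger_force: 40.0
```

{"fn": "step_arm", "kwargs": {
  "rows": [
    {"slide":[0,0,0.015],"dr":[0,0,0],"gripper":0.5},
    {"slide":[0,0,0.03],"dr":[0,0,0],"gripper":0.5},
    {"slide":[0,0,0.045],"dr":[0,0,0],"gripper":0.5},
    {"slide":[0,0,0.054],"dr":[0,0,0],"gripper":0.5},
    {"slide":[0,0,0.058],"dr":[0,0,0],"gripper":0.5},
    {"slide":[0,0,0.06],"dr":[0,0,0],"gripper":0.5},
    {"slide":[0,0,0.06],"dr":[0,0,0],"gripper":0.5}
  ]
}}

```text
clock: 21.9
eef_pos: [0.5063, -0.3228, 0.0507]
eef_rot: [1.0, -0.002, 0.0, 0.0]
ft_force: [-1.1, -0.3, -5.0]
opening: 0.0632
finger_force: 40.0
```

{"fn": "step_arm", "kwargs": {
  "rows": [
    {"slide":[0,0,0.002],"dr":[0,0,0],"gripper":0.5},
    {"slide":[0,0,0.004],"dr":[0,0,0],"gripper":0.5},
    {"slide":[0,0,0.004],"dr":[0,0,0],"gripper":0.5}
  ]
}}

```text
clock: 22.2
eef_pos: [0.5065, -0.3229, 0.0503]
eef_rot: [1.0, -0.002, 0.0, 0.0]
ft_force: [-3.4, 1.6, 9.7]
opening: 0.0636
finger_force: 40.0
```

{"fn": "step_arm", "kwargs": {
  "rows": [
    {"slide":[0,0,0.003],"dr":[0,0,0],"gripper":0.9},
    {"slide":[0,0,0.003],"dr":[0,0,0],"gripper":0.95},
    {"slide":[0,0,0.003],"dr":[0,0,0],"gripper":0.95},
    {"slide":[0,0,-0.02],"dr":[0,0,0],"gripper":0.95},
    {"slide":[0,0,-0.08],"dr":[0,0,0],"gripper":0.95},
    {"slide":[0,0,-0.16],"dr":[0,0,0],"gripper":0.95},
    {"slide":[0,0,-0.24],"dr":[0,0,0],"gripper":0.95},
    {"slide":[0,-0.04,-0.3],"dr":[0,0,-0.04],"gripper":0.8},
    {"slide":[0,-0.1,-0.36],"dr":[0,0,-0.08],"gripper":0.7},
    {"slide":[0,-0.18,-0.42],"dr":[0,0,-0.12],"gripper":0.68},
    {"slide":[0,-0.26,-0.42],"dr":[0,0,-0.16],"gripper":0.68},
    {"slide":[0,-0.34,-0.42],"dr":[0,0,-0.2],"gripper":0.68}
  ]
}}

```text
clock: 23.4
eef_pos: [0.5073, -0.1516, 0.2609]
eef_rot: [0.951, 0.309, 0.002, 0.001]
ft_force: [-0.1, 0.1, -0.4]
opening: 0.0597
finger_force: 0.0
```

```bash
python3 - <<'E'
from h import *
im,d,p=shot('scene','s8');
for n in ['top','scene']:
  im,d,p=shot(n,n+'8');W=cloud(d,p);X,Y,Z=W[...,0],W[...,1],W[...,2]
  m=(abs(X-.507)<.045)&(abs(Y+.322)<.045)&(abs(Z-.0715)<.004);P=W[m]
  if len(P)>20: print(n,'bearing top',len(P),np.median(P,0).round(4),cv2.minEnclosingCircle(P[:,:2].astype(np.float32)))
  for nm,zz in [('flask',.17),('bottle',.162),('can',.19)]:
    m=(abs(Z-zz)<.002)&(Y>.2)&(Y<.42)&(X<.65);P=W[m]
    k,l,st,ce=cv2.connectedComponentsWithStats(m.astype(np.uint8))
    for i in range(1,k):
      if st[i,4]>100: P=W[l==i]; print(n,nm,len(P),np.round(cv2.minEnclosingCircle(P[:,:2].astype(np.float32))[0],4))
cv2.imwrite('pics/s8c.png',cv2.resize(cv2.imread('pics/scene8.png')[80:220,180:380],None,fx=3,fy=3))
E
python3 go.py .434 .33 .26 0 .434 .33 .145 0
```

```text
top flask 224 [0.5948 0.3175]
top bottle 252 [0.4342 0.3275]
top can 342 [0.5134 0.3219]
scene bearing top 348 [ 0.512  -0.3147  0.0719] ((0.5060587525367737, -0.3241997957229614), 0.034002285450696945)
scene flask 417 [0.5949 0.3163]
scene bottle 357 [0.434  0.3252]
scene can 530 [0.5139 0.3224]
t 23.55 pos [ 0.5069 -0.1509  0.2598] F [ 0.9 -0.7  0.5] open 0.0592 ff 0.0
slide [ 0.447  -0.864  -0.0009] dr [ 4.000e-04 -1.000e-04 -3.002e-01]
slide [ 0.4469 -0.8642  0.2291] dr [ 4.000e-04 -1.000e-04 -3.002e-01]
```

View pics/s8c.png

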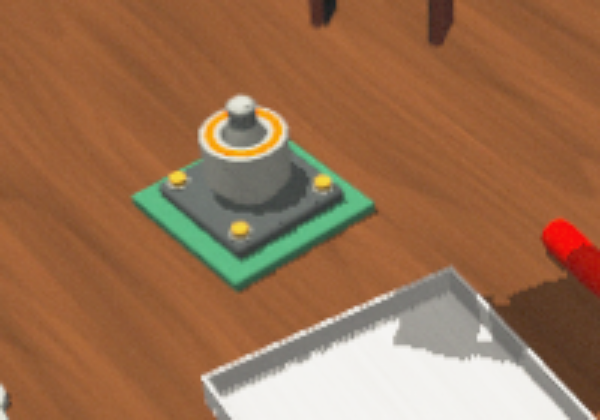

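The scene crop shows the bearing seated on the shoulder at (243,150) and level, with its top at about 72 mm. Now I bring the containers back, bottle first.

{"fn": "step_arm", "kwargs": {
  "rows": [
    {"slide":[0.04,-0.08,0],"dr":[0,0,-0.04],"gripper":0.64},
    {"slide":[0.085,-0.165,0],"dr":[0,0,-0.08],"gripper":0.64},
    {"slide":[0.13,-0.25,0],"dr":[0,0,-0.12],"gripper":0.64},
    {"slide":[0.175,-0.335,0],"dr":[0,0,-0.16],"gripper":0.64},
    {"slide":[0.22,-0.42,0],"dr":[0,0,-0.2],"gripper":0.64},
    {"slide":[0.265,-0.505,0],"dr":[0,0,-0.24],"gripper":0.64},
    {"slide":[0.31,-0.59,0],"dr":[0,0,-0.28],"gripper":0.64},
    {"slide":[0.355,-0.675,0],"dr":[0,0,-0.3],"gripper":0.64},
    {"slide":[0.4,-0.76,0],"dr":[0,0,-0.3],"gripper":0.64},
    {"slide":[0.43,-0.83,0],"dr":[0,0,-0.3],"gripper":0.64},
    {"slide":[0.448,-0.866,0],"dr":[0,0,-0.3],"gripper":0.64},
    {"slide":[0.448,-0.866,0],"dr":[0,0,-0.3],"gripper":0.64}
  ],
  "squeeze": 30
}}

```text
clock: 24.75
eef_pos: [0.4358, 0.3313, 0.2589]
eef_rot: [0.708, 0.706, 0.0, 0.0]
ft_force: [0.9, 0.0, -0.6]
opening: 0.0563
finger_force: 0.0
```

{"fn": "step_arm", "kwargs": {
  "rows": [
    {"slide":[0,0,0],"dr":[0,0,0],"gripper":0.64},
    {"slide":[0,0,0],"dr":[0,0,0],"gripper":0.64},
    {"slide":[0,0,0],"dr":[0,0,0],"gripper":0.64}
  ]
}}

```text
clock: 25.05
eef_pos: [0.4359, 0.3282, 0.2588]
eef_rot: [0.709, 0.705, -0.0, 0.0]
ft_force: [-0.6, 0.7, 0.5]
opening: 0.0559
finger_force: 0.0
```

```bash
python3 go.py .435 .331 .147 0; python3 - <<'E'
from h import *
im,d,p=shot('wrist','w9');W=cloud(d,p); Z=W[...,2]
for nm,zz in [('bottle',.1625),('can',.19),('flask',.17)]:
    m=(abs(Z-zz)<.003)
    k,l,st,ce=cv2.connectedComponentsWithStats(m.astype(np.uint8))
    for i in range(1,k):
      if st[i,4]>300: P=W[l==i]; c,r=cv2.minEnclosingCircle(P[:,:2].astype(np.float32)); print(nm,len(P),np.round(c,4),round(r,4))
E
```

```text
t 25.05 pos [0.4359 0.3282 0.2588] F [-0.6  0.7  0.5] open 0.0559 ff 0.0
slide [ 0.0056 -0.0018  0.2236] dr [ 0.      0.0001 -0.0018]
bottle 2044 [0.4336 0.3271] 0.0182
can 3228 [0.5121 0.3232] 0.0211
flask 1802 [0.5942 0.3168] 0.0174
```

{"fn": "step_arm", "kwargs": {
  "rows": [
    {"slide":[0.001,-0.003,0.06],"dr":[0,0,0],"gripper":0.64},
    {"slide":[0.001,-0.003,0.14],"dr":[0,0,0],"gripper":0.64},
    {"slide":[0.001,-0.003,0.2],"dr":[0,0,0],"gripper":0.64},
    {"slide":[0.001,-0.003,0.225],"dr":[0,0,0],"gripper":0.64},
    {"slide":[0.001,-0.003,0.225],"dr":[0,0,0],"gripper":0.64},
    {"slide":[0.001,-0.003,0.225],"dr":[0,0,0],"gripper":0.25},
    {"slide":[0.001,-0.003,0.225],"dr":[0,0,0],"gripper":0.25},
    {"slide":[0.001,-0.003,0.225],"dr":[0,0,0],"gripper":0.25},
    {"slide":[0.001,-0.003,0.225],"dr":[0,0,0],"gripper":0.25},
    {"slide":[0.001,-0.003,0.225],"dr":[0,0,0],"gripper":0.25}
  ]
}}

```text
clock: 26.1
eef_pos: [0.4344, 0.3306, 0.1476]
eef_rot: [0.708, 0.706, 0.001, 0.0]
ft_force: [-2.5, 1.1, 7.6]
opening: 0.0353
finger_force: 30.0
```

```bash
python3 go.py .5287 -.106 .147 0;
```

```text
t 26.1 pos [0.4344 0.3306 0.1476] F [-2.5  1.1  7.6] open 0.0353 ff 30.0
slide [-8.725e-01  1.919e-01  2.000e-04] dr [ 0.0005 -0.0005 -0.0012]
```

{"fn": "step_arm", "kwargs": {
  "rows": [
    {"slide":[0,0,-0.03],"dr":[0,0,0],"gripper":0.25},
    {"slide":[0,0,-0.08],"dr":[0,0,0],"gripper":0.25},
    {"slide":[0,0,-0.12],"dr":[0,0,0],"gripper":0.25},
    {"slide":[-0.03,0,-0.12],"dr":[0,0,0],"gripper":0.25},
    {"slide":[-0.1,0,-0.12],"dr":[0,0,0],"gripper":0.25},
    {"slide":[-0.18,0,-0.12],"dr":[0,0,0],"gripper":0.25},
    {"slide":[-0.26,0.02,-0.12],"dr":[0,0,0],"gripper":0.25},
    {"slide":[-0.34,0.05,-0.12],"dr":[0,0,0],"gripper":0.25},
    {"slide":[-0.42,0.08,-0.12],"dr":[0,0,0],"gripper":0.25},
    {"slide":[-0.5,0.11,-0.12],"dr":[0,0,0],"gripper":0.25},
    {"slide":[-0.58,0.14,-0.12],"dr":[0,0,0],"gripper":0.25},
    {"slide":[-0.66,0.165,-0.12],"dr":[0,0,0],"gripper":0.25}
  ]
}}

```text
clock: 27.3
eef_pos: [0.5143, -0.0028, 0.205]
eef_rot: [0.709, 0.706, -0.001, -0.0]
ft_force: [-0.5, -0.0, -4.0]
opening: 0.0355
finger_force: 30.0
```

{"fn": "step_arm", "kwargs": {
  "rows": [
    {"slide":[-0.08,0.015,0],"dr":[0,0,0],"gripper":0.25},
    {"slide":[-0.15,0.022,0],"dr":[0,0,0],"gripper":0.25},
    {"slide":[-0.2,0.026,0],"dr":[0,0,0],"gripper":0.25},
    {"slide":[-0.213,0.027,0],"dr":[0,0,0],"gripper":0.25},
    {"slide":[-0.213,0.027,0],"dr":[0,0,0],"gripper":0.25},
    {"slide":[-0.213,0.027,0],"dr":[0,0,0],"gripper":0.25}
  ]
}}

```text
clock: 27.9
eef_pos: [0.5273, -0.1063, 0.2055]
eef_rot: [0.708, 0.706, -0.0, -0.001]
ft_force: [-0.4, 0.5, -4.3]
opening: 0.0354
finger_force: 30.0
```

```bash
python3 go.py .5287 -.1063 .1465 0
```

```text
t 27.9 pos [ 0.5273 -0.1063  0.2055] F [-0.4  0.5 -4.3] open 0.0354 ff 30.0
slide [-0.      0.0029  0.118 ] dr [-0.0004 -0.0002 -0.0012]
```

{"fn": "step_arm", "kwargs": {
  "rows": [
    {"slide":[0,0.001,0.03],"dr":[0,0,0],"gripper":0.25},
    {"slide":[0,0.001,0.07],"dr":[0,0,0],"gripper":0.25},
    {"slide":[0,0.001,0.1],"dr":[0,0,0],"gripper":0.25},
    {"slide":[0,0.001,0.114],"dr":[0,0,0],"gripper":0.25},
    {"slide":[0,0.001,0.118],"dr":[0,0,0],"gripper":0.25},
    {"slide":[0,0.001,0.121],"dr":[0,0,0],"gripper":0.25},
    {"slide":[0,0.001,0.122],"dr":[0,0,0],"gripper":0.25},
    {"slide":[0,0.001,0.122],"dr":[0,0,0],"gripper":0.25}
  ]
}}

```text
clock: 28.7
eef_pos: [0.5283, -0.1064, 0.1467]
eef_rot: [0.708, 0.706, -0.0, -0.0]
ft_force: [-5.2, 1.3, 8.0]
opening: 0.0354
finger_force: 30.1
```

{"fn": "step_arm", "kwargs": {
  "rows": [
    {"slide":[0,0,0],"dr":[0,0,0],"gripper":0.64},
    {"slide":[0,0,0],"dr":[0,0,0],"gripper":0.64},
    {"slide":[0,0,0],"dr":[0,0,0],"gripper":0.64},
    {"slide":[0,0,-0.02],"dr":[0,0,0],"gripper":0.66},
    {"slide":[0,0,-0.08],"dr":[0,0,0],"gripper":0.66},
    {"slide":[0,0,-0.16],"dr":[0,0,0],"gripper":0.66},
    {"slide":[0.05,0,-0.226],"dr":[0,0,0],"gripper":0.68},
    {"slide":[0.14,-0.005,-0.226],"dr":[0,0,0],"gripper":0.68},
    {"slide":[0.23,-0.01,-0.226],"dr":[0,0,0],"gripper":0.68},
    {"slide":[0.32,-0.015,-0.226],"dr":[0,0,0],"gripper":0.68},
    {"slide":[0.41,-0.02,-0.226],"dr":[0,0,0],"gripper":0.68},
    {"slide":[0.5,-0.028,-0.226],"dr":[0,0,0],"gripper":0.68}
  ]
}}

```text
clock: 29.9
eef_pos: [0.5157, 0.145, 0.2592]
eef_rot: [0.708, 0.706, 0.001, 0.0]
ft_force: [1.5, 0.3, 1.1]
opening: 0.0595
finger_force: 0.0
```

{"fn": "step_arm", "kwargs": {
  "rows": [
    {"slide":[0.09,0,0],"dr":[0,0,0],"gripper":0.68},
    {"slide":[0.18,0,0],"dr":[0,0,0],"gripper":0.68},
    {"slide":[0.27,0,0],"dr":[0,0,0],"gripper":0.68},
    {"slide":[0.33,0,0],"dr":[0,0,0],"gripper":0.68},
    {"slide":[0.362,0,0],"dr":[0,0,0],"gripper":0.68},
    {"slide":[0.362,0,0],"dr":[0,0,0],"gripper":0.68},
    {"slide":[0.362,0,0],"dr":[0,0,0],"gripper":0.68}
  ]
}}

```text
clock: 30.6
eef_pos: [0.5162, 0.3233, 0.2582]
eef_rot: [0.708, 0.706, -0.0, 0.0]
ft_force: [-0.2, 0.7, -0.6]
opening: 0.06
finger_force: 0.0
```

```bash
python3 go.py .514 .325 .171 0; python3 - <<'E'
from h import *
for n in ['top','scene']:
  im,d,p=shot(n,n+'10');W=cloud(d,p); X,Y,Z=W[...,0],W[...,1],W[...,2]
  m=(abs(Z-.161)<.004)&(abs(Y+.106)<.03)&(abs(X-.529)<.03);P=W[m]
  if len(P)>20: print(n,len(P),np.round(cv2.minEnclosingCircle(P[:,:2].astype(np.float32))[0],4))
E
```

```text
t 30.6 pos [0.5162 0.3233 0.2582] F [-0.2  0.7 -0.6] open 0.06 ff 0.0
slide [ 0.0036 -0.0045  0.1744] dr [-0.0001  0.0002 -0.0012]
top 306 [ 0.5283 -0.1074]
scene 231 [ 0.5274 -0.1084]
```

{"fn": "step_arm", "kwargs": {
  "rows": [
    {"slide":[0.002,-0.002,0.05],"dr":[0,0,0],"gripper":0.68},
    {"slide":[0.002,-0.002,0.11],"dr":[0,0,0],"gripper":0.68},
    {"slide":[0.002,-0.002,0.16],"dr":[0,0,0],"gripper":0.68},
    {"slide":[0.002,-0.002,0.176],"dr":[0,0,0],"gripper":0.68},
    {"slide":[0.002,-0.002,0.176],"dr":[0,0,0],"gripper":0.68},
    {"slide":[0.002,-0.002,0.176],"dr":[0,0,0],"gripper":0.3},
    {"slide":[0.002,-0.002,0.176],"dr":[0,0,0],"gripper":0.3},
    {"slide":[0.002,-0.002,0.176],"dr":[0,0,0],"gripper":0.3},
    {"slide":[0.002,-0.002,0.176],"dr":[0,0,0],"gripper":0.3}
  ]
}}

```text
clock: 31.6
eef_pos: [0.5159, 0.3257, 0.1716]
eef_rot: [0.708, 0.706, 0.001, 0.0]
ft_force: [-1.7, -0.2, 5.9]
opening: 0.0423
finger_force: 30.0
```

```bash
python3 go.py .5182 -.0235 .17 0
```

```text
t 31.6 pos [0.5159 0.3257 0.1716] F [-1.7 -0.2  5.9] open 0.0423 ff 30.0
slide [-0.6983  0.0071  0.0023] dr [ 0.0006 -0.0004 -0.0012]
```

{"fn": "step_arm", "kwargs": {
  "rows": [
    {"slide":[0,0,-0.03],"dr":[0,0,0],"gripper":0.3},
    {"slide":[0,0,-0.08],"dr":[0,0,0],"gripper":0.3},
    {"slide":[0,0,-0.12],"dr":[0,0,0],"gripper":0.3},
    {"slide":[-0.03,0,-0.12],"dr":[0,0,0],"gripper":0.3},
    {"slide":[-0.1,0,-0.12],"dr":[0,0,0],"gripper":0.3},
    {"slide":[-0.18,0,-0.12],"dr":[0,0,0],"gripper":0.3},
    {"slide":[-0.27,0.002,-0.12],"dr":[0,0,0],"gripper":0.3},
    {"slide":[-0.36,0.004,-0.12],"dr":[0,0,0],"gripper":0.3},
    {"slide":[-0.45,0.006,-0.12],"dr":[0,0,0],"gripper":0.3},
    {"slide":[-0.54,0.006,-0.12],"dr":[0,0,0],"gripper":0.3},
    {"slide":[-0.62,0.006,-0.12],"dr":[0,0,0],"gripper":0.3},
    {"slide":[-0.68,0.006,-0.12],"dr":[0,0,0],"gripper":0.3}
  ]
}}

```text
clock: 32.8
eef_pos: [0.5155, -0.0178, 0.2294]
eef_rot: [0.709, 0.705, -0.001, -0.0]
ft_force: [-0.3, 0.4, -2.8]
opening: 0.0422
finger_force: 29.8
```

{"fn": "step_arm", "kwargs": {
  "rows": [
    {"slide":[-0.019,0,0],"dr":[0,0,0],"gripper":0.3},
    {"slide":[-0.019,0,0],"dr":[0,0,0],"gripper":0.3},
    {"slide":[-0.019,0,0.03],"dr":[0,0,0],"gripper":0.3},
    {"slide":[-0.019,0,0.07],"dr":[0,0,0],"gripper":0.3},
    {"slide":[-0.019,0,0.1],"dr":[0,0,0],"gripper":0.3},
    {"slide":[-0.019,0,0.114],"dr":[0,0,0],"gripper":0.3},
    {"slide":[-0.019,0,0.118],"dr":[0,0,0],"gripper":0.3},
    {"slide":[-0.019,0,0.121],"dr":[0,0,0],"gripper":0.3},
    {"slide":[-0.019,0,0.122],"dr":[0,0,0],"gripper":0.3},
    {"slide":[-0.019,0,0.122],"dr":[0,0,0],"gripper":0.3}
  ]
}}

```text
clock: 33.8
eef_pos: [0.5167, -0.0238, 0.1706]
eef_rot: [0.708, 0.706, -0.0, -0.0]
ft_force: [-5.0, 0.2, 8.8]
opening: 0.0423
finger_force: 30.3
```

{"fn": "step_arm", "kwargs": {
  "rows": [
    {"slide":[0,0,0],"dr":[0,0,0],"gripper":0.68},
    {"slide":[0,0,0],"dr":[0,0,0],"gripper":0.68},
    {"slide":[0,0,0],"dr":[0,0,0],"gripper":0.68},
    {"slide":[0,0,-0.02],"dr":[0,0,0],"gripper":0.68},
    {"slide":[0,0,-0.08],"dr":[0,0,0],"gripper":0.68},
    {"slide":[0,0,-0.15],"dr":[0,0,0],"gripper":0.68},
    {"slide":[0.06,0.01,-0.18],"dr":[0,0,0],"gripper":0.68},
    {"slide":[0.15,0.03,-0.18],"dr":[0,0,0],"gripper":0.68},
    {"slide":[0.24,0.06,-0.18],"dr":[0,0,0],"gripper":0.68},
    {"slide":[0.33,0.09,-0.18],"dr":[0,0,0],"gripper":0.68},
    {"slide":[0.42,0.12,-0.18],"dr":[0,0,0],"gripper":0.68},
    {"slide":[0.51,0.14,-0.18],"dr":[0,0,0],"gripper":0.68}
  ]
}}

```text
clock: 35.0
eef_pos: [0.5889, 0.2325, 0.2602]
eef_rot: [0.708, 0.706, 0.001, 0.0]
ft_force: [0.7, 0.2, -0.4]
opening: 0.0596
finger_force: 0.0
```

{"fn": "step_arm", "kwargs": {
  "rows": [
    {"slide":[0.09,0.012,0],"dr":[0,0,0],"gripper":0.68},
    {"slide":[0.15,0.017,0],"dr":[0,0,0],"gripper":0.68},
    {"slide":[0.176,0.017,0],"dr":[0,0,0],"gripper":0.68},
    {"slide":[0.176,0.017,0],"dr":[0,0,0],"gripper":0.68},
    {"slide":[0.176,0.017,0],"dr":[0,0,0],"gripper":0.68}
  ]
}}

```text
clock: 35.5
eef_pos: [0.5966, 0.3173, 0.2593]
eef_rot: [0.709, 0.706, -0.0, 0.0]
ft_force: [0.9, -0.1, -0.2]
opening: 0.0601
finger_force: 0.0
```

```bash
python3 go.py .595 .3195 .154 0; python3 - <<'E'
from h import *
im,d,p=shot('top','t11');W=cloud(d,p); X,Y,Z=W[...,0],W[...,1],W[...,2]
m=(abs(Z-.189)<.004)&(abs(Y+.024)<.04)&(abs(X-.518)<.04);P=W[m]
if len(P)>20: print(len(P),np.round(cv2.minEnclosingCircle(P[:,:2].astype(np.float32))[0],4))
E
```

```text
t 35.5 pos [0.5966 0.3173 0.2593] F [ 0.9 -0.1 -0.2] open 0.0601 ff 0.0
slide [ 0.0046 -0.0032  0.2106] dr [-0.0001  0.0002 -0.0013]
409 [ 0.5141 -0.026 ]
```

{"fn": "step_arm", "kwargs": {
  "rows": [
    {"slide":[0.003,-0.002,0.05],"dr":[0,0,0],"gripper":0.68},
    {"slide":[0.003,-0.002,0.12],"dr":[0,0,0],"gripper":0.68},
    {"slide":[0.003,-0.002,0.19],"dr":[0,0,0],"gripper":0.68},
    {"slide":[0.003,-0.002,0.211],"dr":[0,0,0],"gripper":0.68},
    {"slide":[0.003,-0.002,0.211],"dr":[0,0,0],"gripper":0.68},
    {"slide":[0.003,-0.002,0.211],"dr":[0,0,0],"gripper":0.2},
    {"slide":[0.003,-0.002,0.211],"dr":[0,0,0],"gripper":0.2},
    {"slide":[0.003,-0.002,0.211],"dr":[0,0,0],"gripper":0.2},
    {"slide":[0.003,-0.002,0.211],"dr":[0,0,0],"gripper":0.2},
    {"slide":[0.003,-0.002,0.211],"dr":[0,0,0],"gripper":0.2}
  ]
}}

```text
clock: 36.55
eef_pos: [0.5962, 0.3203, 0.1551]
eef_rot: [0.708, 0.706, 0.001, 0.0]
ft_force: [-1.8, -0.6, 6.2]
opening: 0.0337
finger_force: 30.0
```

```bash
python3 go.py .5438 .058 .153 0
```

```text
t 36.55 pos [0.5962 0.3203 0.1551] F [-1.8 -0.6  6.2] open 0.0337 ff 30.0
slide [-0.5249 -0.1028  0.0036] dr [ 0.0004 -0.0003 -0.0012]
```

{"fn": "step_arm", "kwargs": {
  "rows": [
    {"slide":[0,0,-0.03],"dr":[0,0,0],"gripper":0.2},
    {"slide":[0,0,-0.08],"dr":[0,0,0],"gripper":0.2},
    {"slide":[0,0,-0.12],"dr":[0,0,0],"gripper":0.2},
    {"slide":[-0.03,-0.005,-0.12],"dr":[0,0,0],"gripper":0.2},
    {"slide":[-0.1,-0.02,-0.12],"dr":[0,0,0],"gripper":0.2},
    {"slide":[-0.18,-0.035,-0.12],"dr":[0,0,0],"gripper":0.2},
    {"slide":[-0.26,-0.05,-0.12],"dr":[0,0,0],"gripper":0.2},
    {"slide":[-0.34,-0.068,-0.12],"dr":[0,0,0],"gripper":0.2},
    {"slide":[-0.42,-0.084,-0.12],"dr":[0,0,0],"gripper":0.2},
    {"slide":[-0.49,-0.098,-0.12],"dr":[0,0,0],"gripper":0.2},
    {"slide":[-0.523,-0.102,-0.12],"dr":[0,0,0],"gripper":0.2},
    {"slide":[-0.523,-0.102,-0.12],"dr":[0,0,0],"gripper":0.2}
  ]
}}

```text
clock: 37.75
eef_pos: [0.5427, 0.0562, 0.2131]
eef_rot: [0.71, 0.705, -0.001, -0.0]
ft_force: [-0.1, 1.1, -4.0]
opening: 0.0333
finger_force: 30.0
```

{"fn": "step_arm", "kwargs": {
  "rows": [
    {"slide":[0,0,0.01],"dr":[0,0,0],"gripper":0.2},
    {"slide":[0,0,0.04],"dr":[0,0,0],"gripper":0.2},
    {"slide":[0,0,0.08],"dr":[0,0,0],"gripper":0.2},
    {"slide":[0,0,0.105],"dr":[0,0,0],"gripper":0.2},
    {"slide":[0,0,0.116],"dr":[0,0,0],"gripper":0.2},
    {"slide":[0,0,0.119],"dr":[0,0,0],"gripper":0.2},
    {"slide":[0,0,0.122],"dr":[0,0,0],"gripper":0.2},
    {"slide":[0,0,0.122],"dr":[0,0,0],"gripper":0.2}
  ]
}}

```text
clock: 38.55
eef_pos: [0.544, 0.0591, 0.1539]
eef_rot: [0.708, 0.706, 0.0, -0.0]
ft_force: [-3.8, 1.0, 4.8]
opening: 0.0336
finger_force: 30.1
```

Landed. I release it, lift clear and move off to the left at height for a final look.

{"fn": "step_arm", "kwargs": {
  "rows": [
    {"slide":[0,0,0],"dr":[0,0,0],"gripper":0.64},
    {"slide":[0,0,0],"dr":[0,0,0],"gripper":0.64},
    {"slide":[0,0,0],"dr":[0,0,0],"gripper":0.64},
    {"slide":[0,0,-0.02],"dr":[0,0,0],"gripper":0.66},
    {"slide":[0,0,-0.08],"dr":[0,0,0],"gripper":0.66},
    {"slide":[0,0,-0.16],"dr":[0,0,0],"gripper":0.66},
    {"slide":[0.05,0,-0.24],"dr":[0,0,0],"gripper":0.66},
    {"slide":[0.14,-0.03,-0.27],"dr":[0,0,0],"gripper":0.66},
    {"slide":[0.23,-0.07,-0.27],"dr":[0,0,0],"gripper":0.66},
    {"slide":[0.32,-0.11,-0.27],"dr":[0,0,0],"gripper":0.66},
    {"slide":[0.41,-0.15,-0.27],"dr":[0,0,0],"gripper":0.66},
    {"slide":[0.48,-0.18,-0.27],"dr":[0,0,0],"gripper":0.66}
  ]
}}

```text
clock: 39.75
eef_pos: [0.4536, 0.3011, 0.2888]
eef_rot: [0.708, 0.706, 0.001, 0.0]
ft_force: [0.4, 0.9, 1.0]
opening: 0.0581
finger_force: 0.0
```

{"fn": "step_arm", "kwargs": {
  "rows": [
    {"slide":[0,0,0],"dr":[0,0,0],"gripper":0.66},
    {"slide":[0,0,0],"dr":[0,0,0],"gripper":0.66},
    {"slide":[0,0,0],"dr":[0,0,0],"gripper":0.66}
  ]
}}

```text
clock: 40.05
eef_pos: [0.4552, 0.2981, 0.288]
eef_rot: [0.709, 0.706, 0.0, 0.0]
ft_force: [0.1, -1.5, -0.4]
opening: 0.058
finger_force: 0.0
```

```bash
python3 - <<'E'
from h import *
for n in ['top','scene']:
  im,d,p=shot(n,n+'12');W=cloud(d,p); X,Y,Z=W[...,0],W[...,1],W[...,2]
  for nm,zz,c in [('can',.189,(.518,-.024)),('bottle',.161,(.529,-.106)),('flask',.169,(.543,.057)),('bearing',.071,(.5065,-.322))]:
    m=(abs(Z-zz)<.004)&(np.hypot(X-c[0],Y-c[1])<.045);P=W[m]
    if len(P)>20: print(n,nm,len(P),np.round(cv2.minEnclosingCircle(P[:,:2].astype(np.float32))[0],4),np.median(P[:,2]).round(4))
E
```

```text
top can 407 [ 0.5138 -0.0255] 0.1886
top bottle 306 [ 0.5281 -0.1075] 0.1609
top flask 257 [0.5428 0.0555] 0.1691
top bearing 595 [ 0.5072 -0.3215] 0.071
scene can 347 [ 0.5133 -0.0255] 0.1888
scene bottle 232 [ 0.527  -0.1092] 0.1609
scene flask 265 [0.5428 0.0557] 0.1687
scene bearing 343 [ 0.5068 -0.3241] 0.0718
```

View pics/top12.png

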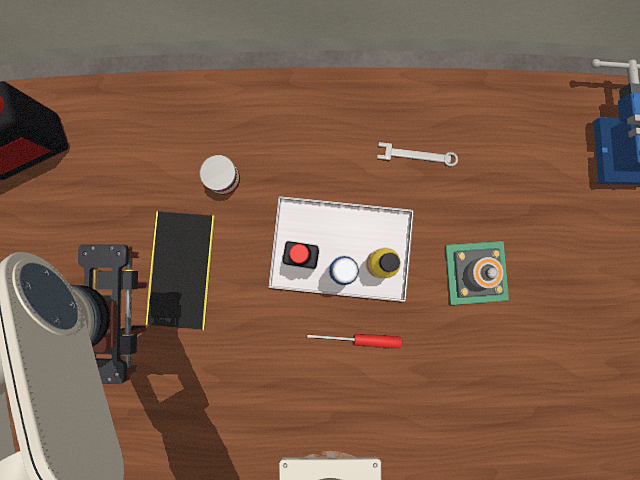

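The final view shows all three containers upright in the tray at (299,254), (344,270) and (387,262), each within 5 mm of its start. The bearing is home on the axle at (488,273), and the bystanders have not moved.

```bash
python3 -c "
from plant import manip; print(manip.sign_off())"
```

```text
the job is handed in; nothing more can be done
None
```

I handed the job in at about 40 s. The cameras showed the bearing fully home on the stub axle and all three containers upright in the tray within about 5 mm of where they started; the sign-off gave no verdict.

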